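Put the seasonings back on their stand

TASK

The cooking is done: put the seasonings back on the wooden stand, each in the holder made for it. Set the salt shaker in the small round dish, the pepper mill in the large round dish and the glass oil bottle in the square dish, all lowered gently until they stand upright on the dish floor, and press the spice jar into the spring clip on the rail until it snaps home, standing upright. Leave the mug and the lemon as they are.

Things in the scene. Friction and masses are not known exactly. Their poses are not given: they have to be found in the camera images.
- salt_shaker: Squat salt shaker, glass with grey filling and a grey-white domed cap; 90 mm tall, 44 mm across at its widest (28 mm up). The glass narrows to 30 mm at 74 mm up; the cap, 34 mm across, reaches from 66 to 90 mm: grip there. 0.1 kg. Origin: centre of its underside; z up. Stands loose on the worktop.
- pepper_mill: Turned wooden pepper mill, steel nut on top; 170 mm tall, 58 mm across at the foot, 49 to 52 mm between 80 and 120 mm up, head 48 mm across, 130 to 145 mm up: grip it there (it does not turn). 0.18 kg. Origin: centre of its underside; z up. Stands loose on the worktop.
- oil_bottle: Square glass oil bottle, rounded edges, green label, gold cap; 58 mm across the flats (74 mm over the corners) up to 195 mm, then shoulders and neck that narrow evenly to 32 mm at the cap, 255 to 268 mm up (the top); grip there. 0.5 kg. Origin: centre of its underside; z up; x and y square to the flats. Stands loose on the worktop, turned up to 40 degrees.
- spice_jar: Slim round spice jar, brown cap, brown and cream label; 41 mm across over its whole height, 105 mm tall; 0.11 kg. Origin: centre of its underside; z up. Stands loose on the worktop.
- salt_dish: Small round white dish, inside 50 mm across at the floor, leaning out to 64 mm at the rim; 76 mm outside, 16 mm high. Origin: centre of its underside, which lies on the stand, 12 mm above the worktop; its floor is 4 mm above the origin. Fixed. The holders' x axes point to the far side of the stand (away from the robot), y to the left along it, z up.
- mill_dish: Large round white dish, inside 64 mm across at the floor, leaning out to 78 mm at the rim; 90 mm outside, 16 mm high. Origin: centre of its underside, 12 mm above the worktop; floor 4 mm above the origin. Fixed. The four holders stand in a row on the stand, a wooden tray 130 x 440 mm, 12 mm high, at 105 mm pitch, in any order.
- oil_dish: Square white dish, sides along its x and y, inside 64 mm wide at the floor, leaning out to 76 mm at the rim; 90 mm outside, 16 mm high. The bottle goes in with its flats along the sides, any way round. Origin: centre of its underside, 12 mm above the worktop; floor 4 mm above the origin. Fixed. Behind all holders (x = +52 mm) runs a steel rail, 8 mm thick, 68 mm above the worktop.
- jar_clip: Steel spring clip on the rail. Origin: on the tray top, under the axis of a jar that is home against its rear pad; x points into the clip. Jaws 49 to 63 mm above the origin; lips 52 mm apart at x = -24 mm narrow to 34 mm at x = -11 mm. Hold the jar by its top, upright, just clear of the tray at x = -45 mm; push along +x (about 5 N; fingers fore and aft stop it tipping) till it snaps to x = 0.
- mug: Loose striped mug, 80 mm across, 89 mm tall, with a handle, at the left. A bystander: not to be moved. Origin: underside, in the middle of its extent with the handle.
- lemon: Loose yellow lemon, 76 x 56 x 55 mm, lying by the seasonings. A bystander: not to be moved. Origin: underside as it lies at the start.
Not all that is in view belongs to the job. Leave any green or purple look-alike of the salt_shaker alone.

How it is judged:
At the end, for the whole second after the job is handed in: Shaker, mill and bottle in their own dishes: within 10 mm of its centre, foot at most 3 mm above its floor. Spice jar home in the clip: within 6 mm of its origin along x and y, foot at most 8 mm above the tray. All upright within 6.8 degrees and at rest (horizontal distance between salt_shaker and salt_dish below 0.01 m and z of salt_shaker in the frame of salt_dish below 0.007 m and angle between each of salt_shaker, pepper_mill, oil_bottle, spice_jar's own z axis and vertical below 0.12 rad and linear speed of each of salt_shaker, pepper_mill, oil_bottle, spice_jar below 0.02 m/s and angular speed of each of salt_shaker, pepper_mill, oil_bottle, spice_jar below 0.3 rad/s and horizontal distance between pepper_mill and mill_dish below 0.01 m and z of pepper_mill in the frame of mill_dish below 0.007 m and horizontal distance between oil_bottle and oil_dish below 0.01 m and z of oil_bottle in the frame of oil_dish below 0.007 m and x of spice_jar in the frame of jar_clip between -0.006 and 0.006 m and y of spice_jar in the frame of jar_clip between -0.006 and 0.006 m and z of spice_jar in the frame of jar_clip below 0.008 m); the robot touches nothing.
It fails at once if The mug is shifted by more than 30 mm or tipped (distance of mug from where it was at the start of the episode above 0.03 m or angle between mug's own z axis and vertical above 0.35 rad).
It fails at once if The lemon is shifted by more than 40 mm (distance of lemon from where it was at the start of the episode above 0.04 m).
It fails at once if A seasoning falls over (tilts by more than 50 degrees) (angle between any of salt_shaker, pepper_mill, oil_bottle, spice_jar's own z axis and vertical above 0.87 rad).
It fails at once if A seasoning is dropped into its dish (comes down in it at more than 0.6 m/s, a fall of about 2 cm) ((horizontal distance between salt_shaker and salt_dish below 0.03 m and z of salt_shaker in the frame of salt_dish below 0.035 m and linear speed of salt_shaker above 0.6 m/s) or (horizontal distance between pepper_mill and mill_dish below 0.03 m and z of pepper_mill in the frame of mill_dish below 0.035 m and linear speed of pepper_mill above 0.6 m/s) or (horizontal distance between oil_bottle and oil_dish below 0.03 m and z of oil_bottle in the frame of oil_dish below 0.035 m and linear speed of oil_bottle above 0.6 m/s)).
It also fails if it takes over 120 s, if anything falls off the work surface, if the arm or the gripper's body presses on something with over 40 N, if the wrist force passes 120 N, or if a joint passes its speed limit or range.

ROBOT

A 7-joint arm with a two-finger parallel gripper is mounted at the origin on a cart in front of the work surface, level with it; the furniture and walls round the work are solid. World frame = base frame: x ahead of the robot, y to its left, z up, the work surface at z = 0. Lengths are in m, angles in rad, forces in N, time in s.
With the tool pointing down it reaches from about 0.425 to 0.825 m from the base axis. Payload 3.6 kg.
Tool frame: the origin (TCP) lies midway between the tips of the shut fingers; the grasp point (between the pads) lies 19 mm behind it; z points along the fingers, y is the line along which they close (so a half turn about z gives the same grasp; the last joint's range is limited). The gripper opens to 85 mm and grips with 20 to 120 N. Pads are 22 mm wide; open, the fingers measure 114 mm over their backs; the gripper's body (76 mm by 85 mm) begins 54 mm behind the grasp point. The pads swing forward as they close: fully open they stand 13 mm farther back than shut.
Start: joints at [1.264, 0.615, -0.013, 1.423, 0.008, 1.103, -0.04], TCP at [0.18, -0.625, 0.231] pointing down, gripper open.
Joint ranges: [-3.12, 3.12], [-0.3, 2.06], [-1.34, 1.32], [0.26, 2.42], [-1.36, 4.5], [0.01, 1.98], [-2.84, 2.84]. Speed limits (rad/s): [2.79, 2.79, 3.14, 3.14, 3.14, 3.14, 3.14].

INTERFACE

Orientations are given as a unit quaternion [w, x, y, z].
In Python, from cell import sensors, camera, order gives the robot as it stands.
- The arm moves only by the tool servo_tool, never from a script. Its argument "deltas" is a list that holds one entry, the list of rows, each a list of 4 numbers: the shift along the tool's x, y, z in units of 50 mm (1.0 is 50 mm), then the turn about the tool's z in units of 8 degrees (1.0 is 8 degrees). In form: [[[dx, dy, dz, spin], ...]]. A call has 1 to 20 rows; each row is the pose to reach, as a shift and turn from the pose commanded when the call began, along the tool's axes at that moment; what a row does not reach only later rows make up. A row lasts 1/10 s, in which the tool goes at most 50 mm and 8.59 degrees, less where a joint would pass 70% of its speed; a pose out of reach is approached as far as the arm can. A call with a gripper value outside its range is refused whole. "fingers" is the opening, from 0 (shut) to 1 (fully open), set as the call begins (left out, the last holds). The fingers move at their own pace and stop on an object; the grip force is fixed at half the most. Time passes only in rows, so rows that repeat a pose let the fingers close. It gives the time, the measured TCP pose, the force, the opening and the grip force at its end, in the units of the state.
- sensors.sense(): the state, without advancing time (a new reading comes with each control period).
- camera(name): name is "side" or "top"; returns a dict with "image" (420x560x3 uint8, red, green, blue), "vfov" (degrees; the focal length in pixels is half the picture's height over the tangent of half this angle, whatever the lens; pixels are square), "cx", "cy" (the principal point, pixels), "pose" (4x4, takes a point from camera to world coordinates). Camera axes: x right, y down, z forward; pixel columns grow to the right and rows downward; lengths in m; the calibration is good to about 2 mm. A picture is of the moment at which its call begins. There is no depth.
- order.hand_in(): hands the job in; it is judged then, once.
The state is a dict: "time_s": time; "joints": joint angles; "qvel": joint speeds; "joint_efforts": joint torques, N m; "position": TCP position; "tcp_rot": TCP orientation; "ft_force": force on the tool from outside, world axes, zero at the start; "moment": the same for the moment, N m; "finger_gap": opening from 0.0 (shut) to 1.0 (fully open); "gripper_force": force on a finger pad.
Only numpy, scipy, OpenCV 4.12 (cv2) and the standard library are available. Lean on these libraries where they do the work, as an engineer would, in place of code of your own. Each camera call takes 0.05 s, during which the arm holds its last target. There are 200 camera calls.

## Working session

There is one attempt and no reset: what is moved stays moved. The work goes in short steps, Python scripts to look and compute and a tool call to move; the robot and the scene stay as the last step left them, time stands still between calls to the robot, and variables do not carry over. Pictures are saved under pics/ and viewed, at most 14 in all, crops included, and the job is handed in when it is done.

Besides the shell and the picture viewer there is one more tool, called after "Call:" as name(argument=value, ...) on one line, values as JSON. servo_tool: Moves the arm, as the interface text tells. Its arguments: {"type":"object","properties":{"deltas":{"type":"array","items":{"type":"array","items":{"type":"array","items":{"type":"number"}}}},"fingers":{"type":"number"}},"required":["deltas"]}

```bash
mkdir -p pics; ls
python3 - <<'E'
from cell import sensors,camera
import cv2,numpy as np,json
print(sensors.sense())
for n in("side","top"):
    c=camera(n); cv2.imwrite(f"pics/{n}0.png",cv2.cvtColor(c["image"],cv2.COLOR_RGB2BGR))
    print(n,c["vfov"],c["cx"],c["cy"],np.round(c["pose"],4).tolist())
E
```

```text
pics
{'time_s': 0.0, 'joints': array([ 1.26346817,  0.61594929, -0.01260074,  1.42493874,  0.00811111,
        1.10340425, -0.04040044]), 'qvel': array([-0.00075145,  0.00113559, -0.00159674,  0.00225292,  0.00048763,
       -0.00021581, -0.00069484]), 'joint_efforts': array([-2.37800214e-04, -4.69213915e+01,  2.59552058e-01, -1.71033651e+01,
        1.00138213e-02,  9.51049937e-03,  5.43667937e-06]), 'position': array([ 0.17992798, -0.62378359,  0.23010549]), 'tcp_rot': array([-1.30710930e-03,  9.90153158e-01,  1.39982031e-01, -2.14439877e-04]), 'ft_force': array([-0.09174407,  0.29371558,  0.04280419]), 'moment': array([-0.0205632 , -0.04292788, -0.03020872]), 'gripper_force': 0.0, 'finger_gap': 1.000479596118641}
side 57.114676177953314 282.38087900440803 208.71958414682337 [[-0.9116, -0.1716, 0.3736, -0.0155], [-0.4111, 0.373, -0.8318, 0.8659], [0.0034, -0.9118, -0.4106, 0.4726], [0.0, 0.0, 0.0, 1.0]]
top 45.69271679387336 275.5463079193184 215.3794094595592 [[0.3844, -0.8454, 0.3708, -0.2041], [-0.9231, -0.3554, 0.1468, -0.2349], [0.0077, -0.3987, -0.917, 1.4856], [0.0, 0.0, 0.0, 1.0]]
```

View pics/side0.png

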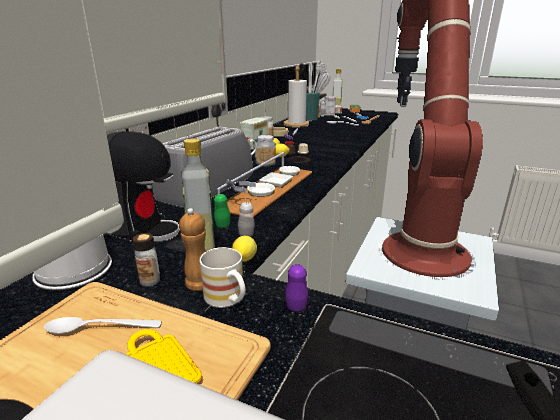

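View pics/top0.png

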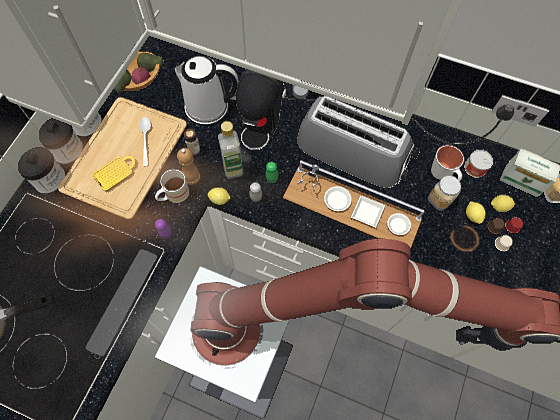

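The side view shows mug (222,275), mill (195,250), bottle (197,190), jar (147,262), salt (246,218), green look-alike (221,210), lemon (245,248). The top view shows the stand, with from left to right the clip (310,180), large dish (338,200), square dish (368,212) and small dish (400,224). I'll enlarge both.

Run:
```python
import cv2
t=cv2.imread("pics/top0.png"); s=cv2.imread("pics/side0.png")
def crop(im,x,y,w,h,k,n):
    o=cv2.resize(im[y:y+h,x:x+w],None,fx=k,fy=k,interpolation=cv2.INTER_CUBIC)
    for i in range(0,w,10):
        cv2.line(o,(i*k,0),(i*k,6 if i%50 else 14),(0,255,255),1)
        if i%20==0: cv2.putText(o,str(x+i),(i*k,24),0,.4,(0,255,255),1)
    for j in range(0,h,10):
        cv2.line(o,(0,j*k),(6,j*k),(0,255,255),1)
        if j%20==0: cv2.putText(o,str(y+j),(8,j*k+4),0,.4,(0,255,255),1)
    cv2.imwrite("pics/"+n,o)
crop(t,150,110,140,110,5,"c1.png"); crop(t,280,150,150,110,5,"c2.png"); crop(s,120,120,150,190,3,"c3.png")
```

```text
(no output)
```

View pics/c1.png

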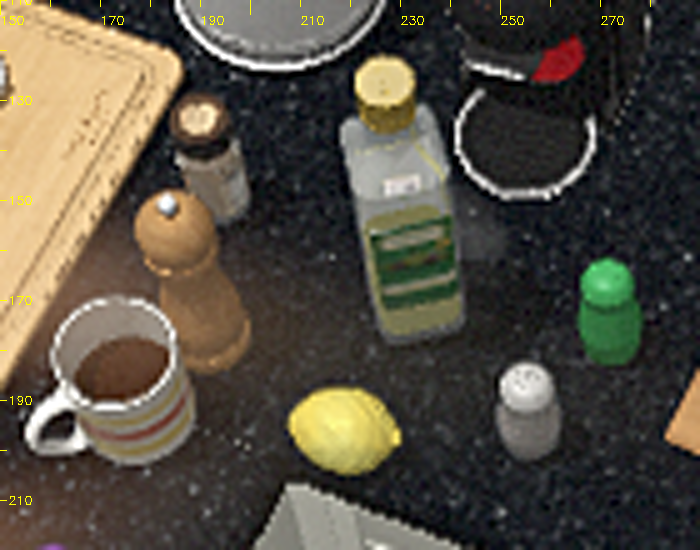

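View pics/c2.png

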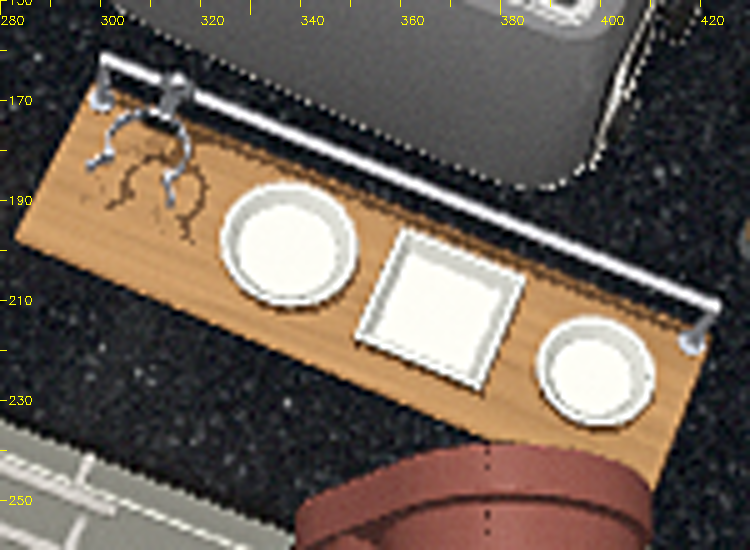

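View pics/c3.png

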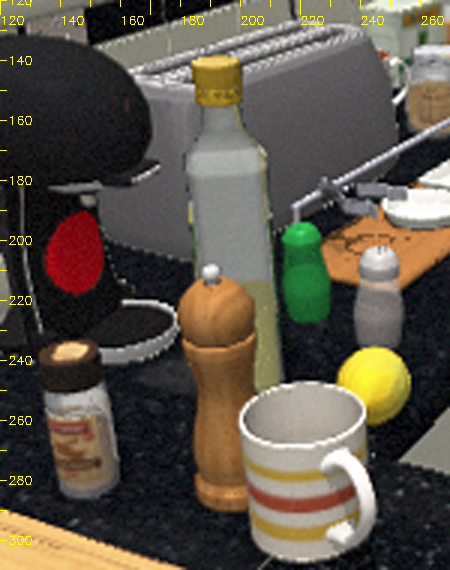

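```bash
cat > h.py <<'E'
import numpy as np
C={"side":(57.114676,282.3809,208.7196,np.array([[-0.9116,-0.1716,0.3736,-0.0155],[-0.4111,0.373,-0.8318,0.8659],[0.0034,-0.9118,-0.4106,0.4726]])),
"top":(45.692717,275.5463,215.3794,np.array([[0.3844,-0.8454,0.3708,-0.2041],[-0.9231,-0.3554,0.1468,-0.2349],[0.0077,-0.3987,-0.917,1.4856]]))}
def ray(n,u,v):
    f,cx,cy,P=C[n]; f=210/np.tan(np.radians(f)/2)
    d=P[:,:3]@np.array([(u-cx)/f,(v-cy)/f,1]); return P[:,3],d/np.linalg.norm(d)
def pl(n,u,v,z):
    o,d=ray(n,u,v); return o+d*(z-o[2])/d[2]
def tri(a,b):
    (o,d),(p,e)=ray("top",*a),ray("side",*b)
    s=np.linalg.lstsq(np.c_[d,-e],p-o,rcond=None)[0]; A=o+d*s[0];B=p+e*s[1]
    return (A+B)/2,np.linalg.norm(A-B)
def proj(n,X):
    f,cx,cy,P=C[n]; f=210/np.tan(np.radians(f)/2)
    q=P[:,:3].T@(np.asarray(X)-P[:,3]); return np.array([cx+f*q[0]/q[2],cy+f*q[1]/q[2]])
E
python3 - <<'E'
from h import *
np.set_printoptions(precision=4,suppress=True)
for n,a,b,z in [("salt",(255.4,184.5),(246.7,203),.09),("mill",(183.6,150.6),(190.3,209.3),.169),("oil",(227.2,125.6),(192.7,141.3),.268),("jar",(189.8,133.4),(143,237.3),.105)]:
    print(n,tri(a,b),pl("top",*a,z),pl("side",*b,z))
d={}
for n,a in [("mill",(337.8,199)),("oil",(368.4,211.7)),("salt",(399.2,224.2))]: d[n]=pl("top",*a,.028);print(n,d[n])
c=[pl("top",280+x/5,150+y/5,.028) for x,y in [(405,228),(524,278),(482,390),(357,338)]]
print(np.array(c),[np.linalg.norm(c[i]-c[i-1]) for i in range(4)])
v=(d["mill"]-d["salt"])/2;print(v,np.linalg.norm(v),"clip",d["mill"]+v)
for z in(.068,.072):print("rail",pl("top",301,162,z),pl("top",423.6,211.2,z))
print("tray",pl("top",283.4,197.6,.012),pl("top",421.6,219,.012), pl("top",300,167,.012))
print("lips",pl("top",280+93/5,150+165/5,.068),pl("top",280+170/5,150+180/5,.068))
E
```

```text
salt (array([0.4338, 0.0879, 0.0861]), np.float64(0.002247232563578834)) [0.4332 0.0874 0.09  ] [0.4278 0.0964 0.09  ]
mill (array([0.4225, 0.3199, 0.1646]), np.float64(0.003838127208220313)) [0.4184 0.317  0.169 ] [0.4191 0.3267 0.169 ]
oil (array([0.4974, 0.1988, 0.263 ]), np.float64(0.0011471619230190618)) [0.4951 0.1974 0.268 ] [0.4841 0.2154 0.268 ]
jar (array([0.5182, 0.3574, 0.1004]), np.float64(0.0028981265464368233)) [0.5143 0.3545 0.105 ] [0.5138 0.3631 0.105 ]
mill [ 0.5168 -0.1652  0.028 ]
oil [ 0.5125 -0.2709  0.028 ]
salt [ 0.5091 -0.3748  0.028 ]
[[ 0.5576 -0.2306  0.028 ]
 [ 0.5534 -0.3129  0.028 ]
 [ 0.4686 -0.312   0.028 ]
 [ 0.4719 -0.2274  0.028 ]] [np.float64(0.08582543905418205), np.float64(0.08238994615441694), np.float64(0.08481139085727919), np.float64(0.08471911645037274)]
[0.0039 0.1048 0.    ] 0.1048676802568251 clip [ 0.5207 -0.0604  0.028 ]
rail [ 0.5761 -0.0115  0.068 ] [ 0.5613 -0.4284  0.068 ]
rail [ 0.5739 -0.0121  0.072 ] [ 0.5591 -0.4279  0.072 ]
tray [0.4604 0.0017 0.012 ] [ 0.5624 -0.4377  0.012 ] [ 0.5877 -0.0066  0.012 ]
lips [ 0.5017 -0.0325  0.068 ] [ 0.5108 -0.0816  0.068 ]
```

Run:
```python
from h import *
np.set_printoptions(precision=4,suppress=True)
for n,a,b,z in [("salt",(255.4,184.5),(246.7,203),.09),("mill",(183.6,150.6),(190.3,209.3),.169),("oil",(227.2,125.6),(192.7,141.3),.268),("jar",(189.8,133.4),(143,237.3),.105)]:
    a=np.array(a)-.4;b=np.array(b)-.33
    X,r=tri(a,b);print(n,X,r,pl("top",*a,z)[:2],pl("side",*b,z)[:2])
d={}
for n,a in [("mill",(337.8,199)),("oil",(368.4,211.7)),("salt",(399.2,224.2))]: d[n]=pl("top",*(np.array(a)-.4),.028);print(n,d[n])
v=(d["mill"]-d["salt"])/2;print("clip",d["mill"]+v, np.arctan2(-v[0],v[1]))
c=np.array([pl("top",279.6+x/5,149.6+y/5,0.0) for x,y in [(467,326),(385,333)]]);print(c) # bottle bottom corners? placeholder
# bottle base corners in crop1: left (383,340), right (463,327)
A=pl("top",149.6+383/5,109.6+338/5,0);B=pl("top",149.6+463/5,109.6+326/5,0);print("oilbase",A,B,np.degrees(np.arctan2(B[1]-A[1],B[0]-A[0])),np.linalg.norm(A-B))
A=pl("top",149.6+345/5,109.6+122/5,.195);B=pl("top",149.6+433/5,109.6+108/5,.195);A2=pl("top",149.6+355/5,109.6+198/5,.195);B2=pl("top",149.6+450/5,109.6+188/5,.195)
print("sh",A,B,A2,B2,(A+B+A2+B2)/4)
```

```text
salt [0.434  0.0892 0.0876] 0.002274913323418703 [0.434  0.0891] [0.4296 0.0949]
mill [0.4225 0.3211 0.1658] 0.0034578460198947947 [0.4192 0.3188] [0.4206 0.3257]
oil [0.4974 0.2    0.2641] 0.0014300574865985325 [0.4959 0.1991] [0.4864 0.2134]
jar [0.518  0.3585 0.1019] 0.002408973325251977 [0.5151 0.3564] [0.5153 0.3623]
mill [ 0.5177 -0.1635  0.028 ]
oil [ 0.5133 -0.2693  0.028 ]
salt [ 0.5099 -0.3732  0.028 ]
clip [ 0.5216 -0.0587  0.028 ] -0.03694053477912558
[[ 0.5215 -0.2889  0.    ]
 [ 0.4961 -0.2412  0.    ]]
oilbase [0.4615 0.2095 0.    ] [0.4907 0.1637 0.    ] -57.490326078172174 0.054283450877886434
sh [0.4995 0.2347 0.195 ] [0.5294 0.1896 0.195 ] [0.4535 0.2064 0.195 ] [0.4819 0.1569 0.195 ] [0.4911 0.1969 0.195 ]
```

```bash
cat > go.py <<'E'
# usage: go.py x y z yawdeg [x y z yawdeg ...] -> deltas from the present pose
import sys
from cell import sensors
from scipy.spatial.transform import Rotation as R
import numpy as np
s=sensors.sense(); p=s["position"]; r=R.from_quat(np.roll(s["tcp_rot"],-1)).as_matrix()
yaw=np.degrees(np.arctan2(r[1,0],r[0,0]))
print("t %.1f pos %s yaw %.1f gap %.3f tilt %.3f f %s q7 %.2f"%(s["time_s"],p.round(4),yaw,s["finger_gap"],r[2,2],s["ft_force"].round(1),s["joints"][6]))
a=np.array(sys.argv[1:],float).reshape(-1,4)
for t in a:
    d=r.T@(t[:3]-p)/.05; dy=(yaw-t[3]+180)%360-180
    print(np.round([*d,dy/8],3).tolist(),"rows>=%.0f"%max(np.linalg.norm(d),abs(dy)/8.59))
E
python3 go.py .5 -.35 .3 5 .434 .089 .2 0
python3 -c "
from h import *
print('green',pl('top',271,164,.085),'mug',pl('top',172,180,.089),'lemon',pl('top',218.5,196,.03))"
```

```text
t 0.1 pos [ 0.1799 -0.6239  0.2302] yaw 16.1 gap 1.001 tilt -1.000 f [ 0.   0.2 -0.1] q7 -0.04
[7.669, -3.492, -1.387, 1.387] rows>=9
[8.834, -12.289, 0.633, 2.012] rows>=15
green [0.52250495 0.07185769 0.085     ] mug [0.3464319  0.33577421 0.089     ] lemon [0.37607993 0.1946056  0.03      ]
```

Call:
servo_tool(deltas=[[[7.7,-3.5,-1.4,1.4],[7.7,-3.5,-1.4,1.4],[7.7,-3.5,-1.4,1.4],[7.7,-3.5,-1.4,1.4],[7.7,-3.5,-1.4,1.4],[7.7,-3.5,-1.4,1.4],[7.7,-3.5,-1.4,1.4],[7.7,-3.5,-1.4,1.4],[7.7,-3.5,-1.4,1.4],[8.8,-12.3,0.5,2.0],[8.8,-12.3,0.5,2.0],[8.8,-12.3,0.5,2.0],[8.8,-12.3,0.5,2.0],[8.8,-12.3,0.5,2.0],[8.8,-12.3,0.5,2.0],[8.8,-12.3,0.5,2.0],[8.8,-12.3,0.5,2.0],[8.8,-12.3,0.5,2.0],[8.8,-12.3,0.5,2.0],[8.8,-12.3,0.5,2.0]]])

```text
time_s: 2.1
position: [0.4317, 0.0897, 0.2059]
tcp_rot: [0.0, 1.0, 0.003, -0.001]
ft_force: [0.6, -1.1, 0.1]
finger_gap: 1.0
gripper_force: 0.0
```

```bash
python3 go.py .434 .089 .14 0
cat > snap.py <<'E'
# snap.py cam u v w h k name : enlarged crop with pixel ticks (k integer)
import sys,cv2
from cell import camera
n=sys.argv[1];x,y,w,h,k=map(int,sys.argv[2:7])
im=cv2.cvtColor(camera(n)["image"],cv2.COLOR_RGB2BGR); cv2.imwrite("pics/full_"+sys.argv[7],im)
o=cv2.resize(im[y:y+h,x:x+w],None,fx=k,fy=k,interpolation=cv2.INTER_CUBIC)
for i in range(0,w,20): cv2.line(o,(i*k,0),(i*k,8),(0,255,255),1);cv2.putText(o,str(x+i),(i*k,20),0,.4,(0,255,255),1)
for j in range(0,h,20): cv2.line(o,(0,j*k),(8,j*k),(0,255,255),1);cv2.putText(o,str(y+j),(9,j*k+4),0,.4,(0,255,255),1)
cv2.imwrite("pics/"+sys.argv[7],o)
E
python3 snap.py side 190 120 110 130 4 s1.png
```

```text
t 2.1 pos [0.4317 0.0897 0.2059] yaw 0.3 gap 1.000 tilt -1.000 f [ 0.6 -1.1  0.1] q7 -1.87
[0.047, 0.013, 1.318, 0.042] rows>=1
```

View pics/s1.png

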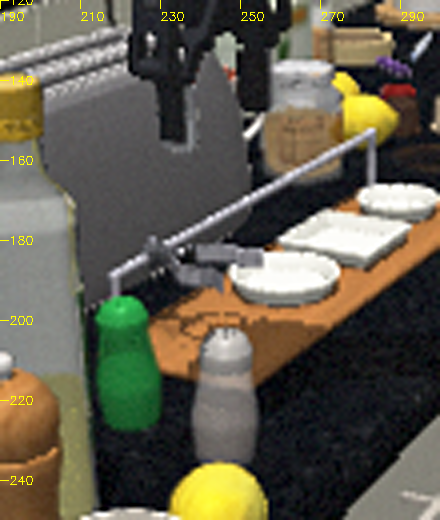

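```bash
python3 - <<'E'
from h import *
np.set_printoptions(precision=4,suppress=True)
p=np.array([.4317,.0897,.2059])
for dz in(0,.01,.013):
  print(dz,[proj("side",p+[0,s*.0475,dz]) for s in(-1,1)],proj("side",p+[0,0,dz]))
for x,y,z in[(.434,.089,.09),(.432,.092,.09),(.43,.095,.09)]:print(proj("side",[x,y,z]),proj("side",[x,y,0]),proj("top",[x,y,z]))
E
python3 - <<'E'
E
python3 snap.py top 200 100 130 120 5 t1.png
```

```text
0 [array([254.3163, 152.2292]), array([234.7325, 162.6615])] [244.9439 157.2219]
0.01 [array([254.2096, 148.3132]), array([234.5247, 158.442 ])] [244.7907 153.1596]
0.013 [array([254.1775, 147.1318]), array([234.462 , 157.1684])] [244.7445 151.9338]
[245.9586 201.5436] [247.1765 233.2125] [255.0045 184.1016]
[246.0717 202.1024] [247.2894 233.853 ] [253.8727 184.2947]
[246.1856 202.665 ] [247.403  234.4975] [252.7404 184.4878]
```

View pics/t1.png

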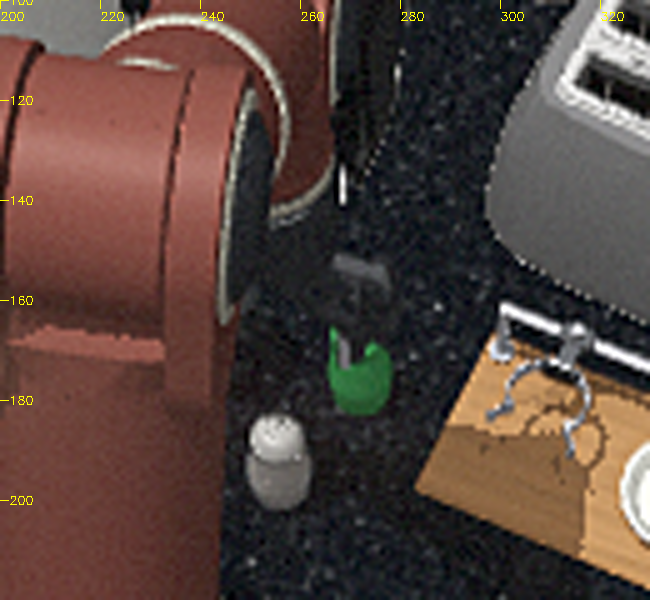

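```bash
python3 - <<'E'
from h import *
p=np.array([.4317,.0897,.2059])
print([proj("top",p+[0,s*.0475,.013]) for s in(-1,1)])
E
python3 go.py .434 .089 .14 0 .434 .089 .054 0
```

```text
[array([268.21764896, 169.98811591]), array([238.18318484, 158.83352034])]
t 2.2 pos [0.4327 0.0868 0.2063] yaw -0.0 gap 1.002 tilt -1.000 f [-0.5 -0.4  0.3] q7 -1.87
[0.025, -0.045, 1.327, -0.004] rows>=1
[0.025, -0.047, 3.047, -0.004] rows>=3
```

Call:
servo_tool(deltas=[[[0.02,-0.04,0.6,0],[0.02,-0.04,1.2,0],[0.02,-0.04,1.7,0],[0.02,-0.04,2.1,0],[0.02,-0.04,2.5,0],[0.02,-0.04,2.8,0],[0.02,-0.04,3.0,0],[0.02,-0.04,3.05,0],[0.02,-0.04,3.05,0],[0.02,-0.04,3.05,0]]])

```text
time_s: 3.2
position: [0.4341, 0.0901, 0.0545]
tcp_rot: [-0.0, 1.0, 0.0, 0.001]
ft_force: [-0.1, 0.2, 0.0]
finger_gap: 1.002
gripper_force: 0.0
```

Call:
servo_tool(deltas=[[[0,0,0,0],[0,0,0,0],[0,0,0,0],[0,0,0,0],[0,0,0,0],[0,0,0,0],[0,0,0,0],[0,0,0,0]]], fingers=0)

```text
time_s: 4.0
position: [0.4338, 0.0907, 0.0544]
tcp_rot: [-0.0, 1.0, 0.001, 0.001]
ft_force: [0.1, -0.1, 5.7]
finger_gap: 0.377
gripper_force: 57.7
```

```bash
python3 go.py .434 .089 .13 0
```

```text
t 4.0 pos [0.4338 0.0907 0.0544] yaw 0.1 gap 0.377 tilt -1.000 f [ 0.1 -0.1  5.7] q7 -1.92
[0.006, 0.033, -1.512, 0.014] rows>=2
```

Call:
servo_tool(deltas=[[[0,0,-0.1,0],[0,0,-0.4,0],[0,0,-0.9,0],[0,0,-1.5,0],[0,0,-1.9,0],[0,0,-2.0,0],[0,0,-2.0,0]]])

```text
time_s: 4.7
position: [0.4335, 0.0903, 0.1541]
tcp_rot: [-0.0, 1.0, 0.001, 0.0]
ft_force: [-0.8, -0.5, -1.3]
finger_gap: 0.376
gripper_force: 58.1
```

```bash
python3 go.py .51 -.373 .154 -2
python3 - <<'E'
from h import *
np.set_printoptions(precision=1,suppress=True)
th=np.linspace(0,6.283,73)
def ell(n,c,r,z):
    P=np.array([proj(n,[c[0]+r*np.cos(t),c[1]+r*np.sin(t),z]) for t in th]);return np.r_[P.min(0),P.max(0)]
for nm,c,r in[("mill",(.5177,-.1635),.045),("salt",(.5099,-.3732),.038)]:
    print(nm,[ell(n,c,r,.028) for n in("top","side")])
a=np.radians(-2.1);R=np.array([[np.cos(a),-np.sin(a)],[np.sin(a),np.cos(a)]])
print([[proj(n,[*(np.array([.5133,-.2693])+R@np.array(k)*.045),.028]) for k in((-1,1),(1,1),(1,-1),(-1,-1))] for n in("top","side")])
print("rail",[[proj(n,[*(np.array([.5155,-.2165])+R@np.array([.052,k])),.068]) for k in(.21,-.21)] for n in("top","side")])
E
python3 snap.py side 230 130 90 80 8 s2.png
```

```text
t 4.7 pos [0.4335 0.0903 0.1541] yaw 0.1 gap 0.376 tilt -1.000 f [-0.8 -0.5 -1.3] q7 -1.89
[1.517, 9.268, 0.002, 0.26] rows>=9
mill [array([323.5, 186.2, 351.3, 211.3]), array([248.2, 182. , 276.3, 192.1])]
salt [array([386.8, 212.8, 410.8, 235. ]), array([279.9, 165.3, 300.7, 171.9])]
[[array([349.8, 217.6]), array([359.9, 194.5]), array([386. , 205.1]), array([376.4, 228.6])], [array([283.4, 183.2]), array([259.6, 179. ]), array([272. , 171.3]), array([294.9, 175.1])]]
rail [[array([300. , 161.9]), array([423.4, 211.6])], [array([219.9, 188.4]), array([284. , 152.5])]]
```

View pics/s2.png

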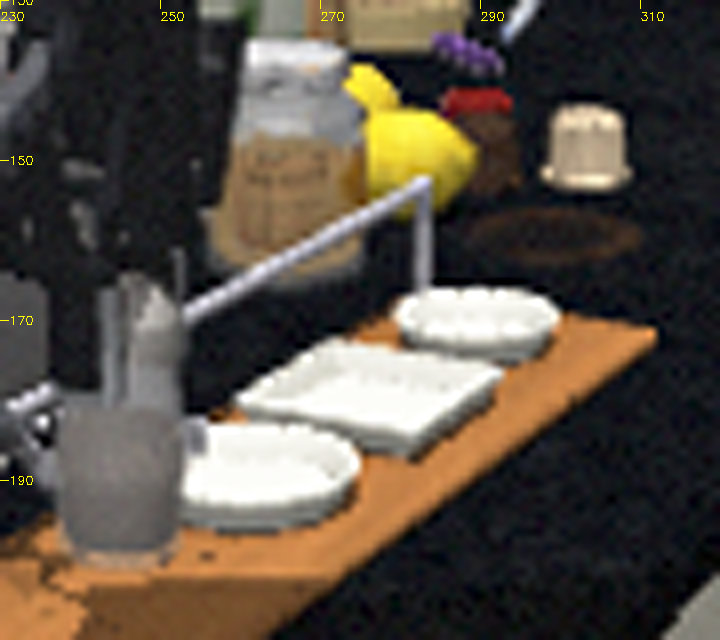

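Call:
servo_tool(deltas=[[[0.1,0.5,0,0],[0.3,1.3,0,0.1],[0.5,2.2,0,0.1],[0.7,3.1,0,0.2],[0.9,4.0,0,0.26],[1.05,4.9,0,0.26],[1.2,5.8,0,0.26],[1.35,6.7,0,0.26],[1.45,7.6,0,0.26],[1.55,8.4,0,0.26],[1.56,9.0,0,0.26],[1.56,9.25,0,0.26],[1.56,9.25,0.4,0.26],[1.56,9.25,0.8,0.26],[1.56,9.25,1.2,0.26],[1.56,9.25,1.28,0.26],[1.56,9.25,1.28,0.26],[1.56,9.25,1.28,0.26]]])

```text
time_s: 6.55
position: [0.5128, -0.3716, 0.0903]
tcp_rot: [0.0, 1.0, -0.017, 0.0]
ft_force: [-0.6, -0.7, -1.1]
finger_gap: 0.375
gripper_force: 58.2
```

```bash
python3 go.py .512 -.372 .09 -2;python3 - <<'E'
import cv2,numpy as np
from cell import camera
o=[]
for n,x,y in(("side",255,140),("top",365,180)):
    im=cv2.cvtColor(camera(n)["image"],cv2.COLOR_RGB2BGR)[y:y+70,x:x+55]
    o.append(cv2.resize(im,None,fx=7,fy=7,interpolation=cv2.INTER_CUBIC))
cv2.imwrite("pics/p1.png",np.hstack(o))
E
```

```text
t 6.5 pos [ 0.5128 -0.3716  0.0903] yaw -1.9 gap 0.375 tilt -1.000 f [-0.6 -0.7 -1.1] q7 -1.08
[-0.016, 0.008, 0.007, 0.007] rows>=0
```

View pics/p1.png

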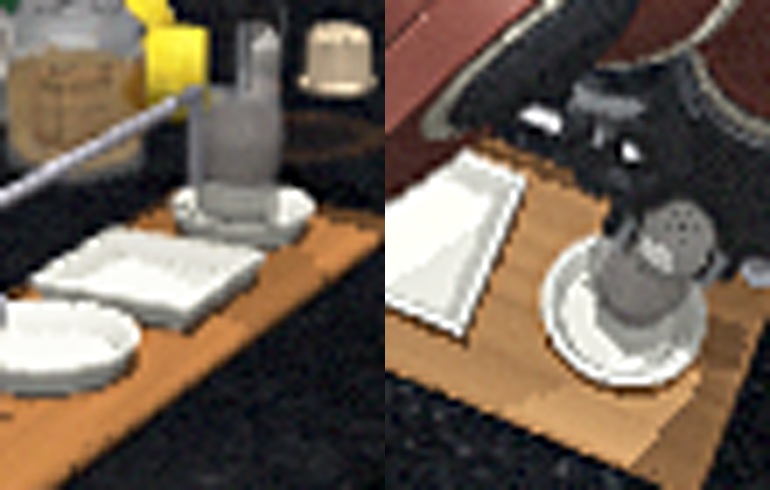

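Run:
```python
from h import *
np.set_printoptions(precision=1,suppress=True)
for z in(.036,.064,.1):print(z,proj("top",[.5128,-.3716,z]),proj("side",[.5128,-.3716,z]))
print("dish",proj("top",[.51,-.373,.028]),proj("side",[.51,-.373,.028]))
b=proj("top",[.51,-.373,.028]);print(proj("top",[.52,-.373,.028])-b,proj("top",[.51,-.363,.028])-b)
b=proj("side",[.51,-.373,.028]);print(proj("side",[.52,-.373,.028])-b,proj("side",[.51,-.363,.028])-b)
```

```text
0.036 [399.2 221.9] [289.4 166.4]
0.064 [401.3 218.4] [289.5 159. ]
0.1 [404.1 213.7] [289.6 149.3]
dish [398.7 223.7] [290.3 168.5]
[ 0.9 -2.7] [-3.  -1.1]
[-2.5 -0.4] [-1.1  0.8]
```

Call:
servo_tool(deltas=[[[-0.04,0.03,0.06,0],[-0.04,0.03,0.12,0],[-0.04,0.03,0.18,0],[-0.04,0.03,0.24,0],[-0.04,0.03,0.3,0],[-0.04,0.03,0.35,0],[-0.04,0.03,0.39,0],[-0.04,0.03,0.41,0],[-0.04,0.03,0.41,0],[-0.04,0.03,0.41,0]]])

```text
time_s: 7.65
position: [0.5103, -0.3734, 0.0706]
tcp_rot: [0.0, 1.0, -0.017, 0.0]
ft_force: [-1.4, 1.0, 5.3]
finger_gap: 0.377
gripper_force: 59.0
```

Call:
servo_tool(deltas=[[[0,0,0,0],[0,0,0,0],[0,0,0,0],[0,0,0,0],[0,0,0,0],[0,0,-0.3,0],[0,0,-1.0,0],[0,0,-2.0,0],[0,0,-3.0,0],[0,0,-3.5,0]]], fingers=1)

```text
time_s: 8.65
position: [0.512, -0.3747, 0.2511]
tcp_rot: [0.003, 1.0, -0.017, 0.004]
ft_force: [0.9, -0.1, 0.5]
finger_gap: 1.0
gripper_force: 0.0
```

```bash
python3 - <<'E'
from h import *
np.set_printoptions(precision=4,suppress=True)
# bottle cap silhouettes, top: cap-top centre; predicted for candidates
for X in[(.4974,.2,.268),(.4959,.1991,.268)]:print(proj("top",X),proj("side",X))
E
python3 go.py .5 .0 .30 -2 .497 .2 .34 -20
```

```text
[226.6969 124.6688] [191.908  139.0219]
[226.7616 125.1752] [192.7365 139.0013]
t 8.7 pos [ 0.512  -0.3747  0.2511] yaw -2.0 gap 1.000 tilt -1.000 f [ 0.9 -0.1  0.5] q7 -1.06
[-0.493, -7.475, -1.021, 0.001] rows>=8
[-0.685, -11.466, -1.843, 2.251] rows>=12
```

Call:
servo_tool(deltas=[[[0,-0.5,-0.5,0],[-0.1,-1.3,-0.9,-0.2],[-0.15,-2.2,-1.18,-0.4],[-0.2,-3.2,-1.18,-0.7],[-0.25,-4.2,-1.18,-1.0],[-0.3,-5.2,-1.18,-1.3],[-0.35,-6.2,-1.18,-1.6],[-0.4,-7.2,-1.18,-1.9],[-0.45,-8.2,-1.18,-2.1],[-0.5,-9.2,-1.18,-2.3],[-0.6,-10.1,-1.18,-2.38],[-0.7,-10.8,-1.18,-2.38],[-0.71,-11.2,-1.18,-2.38],[-0.71,-11.4,-1.18,-2.38],[-0.71,-11.47,-1.18,-2.38],[-0.71,-11.47,-1.18,-2.38],[-0.71,-11.47,-1.18,-2.38]]])

```text
time_s: 10.35
position: [0.495, 0.1991, 0.3034]
tcp_rot: [0.001, 0.989, 0.147, 0.0]
ft_force: [0.3, -0.2, -0.2]
finger_gap: 0.997
gripper_force: 0.0
```

```bash
python3 go.py .4965 .1995 .238 17;python3 - <<'E'
import cv2,numpy as np
from cell import camera
o=[]
for n,x,y,w,h in(("side",165,100,60,75),("top",365,180,55,75)):
    im=cv2.cvtColor(camera(n)["image"],cv2.COLOR_RGB2BGR)[y:y+h,x:x+w]
    o.append(cv2.resize(im,None,fx=6,fy=6,interpolation=cv2.INTER_CUBIC))
cv2.imwrite("pics/p2.png",np.hstack(o))
E
```

```text
t 10.3 pos [0.495  0.1991 0.3034] yaw 16.9 gap 0.997 tilt -1.000 f [ 0.3 -0.2 -0.2] q7 -1.83
[0.031, -0.001, 1.309, -0.014] rows>=1
```

View pics/p2.png

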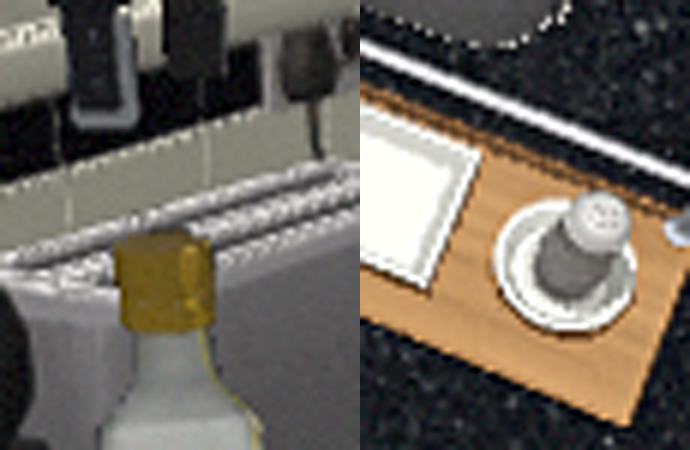

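Call:
servo_tool(deltas=[[[0.03,0,0.3,0],[0.03,0,0.6,0],[0.03,0,0.9,0],[0.03,0,1.1,0],[0.03,0,1.25,0],[0.03,0,1.3,0],[0.03,0,1.3,0],[0.03,0,1.3,0]]])

```text
time_s: 11.25
position: [0.4964, 0.2016, 0.2389]
tcp_rot: [-0.0, 0.989, 0.148, 0.001]
ft_force: [0.3, -0.6, -0.4]
finger_gap: 1.0
gripper_force: 0.0
```

Call:
servo_tool(deltas=[[[0,0,0,0],[0,0,0,0],[0,0,0,0],[0,0,0,0],[0,0,0,0],[0,0,0,0],[0,0,0,0],[0,0,0,0]]], fingers=0)

```text
time_s: 12.05
position: [0.4965, 0.202, 0.2391]
tcp_rot: [-0.001, 0.989, 0.148, 0.001]
ft_force: [-0.9, 1.4, 5.4]
finger_gap: 0.427
gripper_force: 58.2
```

Call:
servo_tool(deltas=[[[0,0,-0.1,0],[0,0,-0.3,0],[0,0,-0.6,0],[0,0,-1.0,0],[0,0,-1.4,0],[0,0,-1.7,0],[0,0,-1.9,0],[0,0,-2.0,0],[0,0,-2.0,0]]])

```text
time_s: 12.95
position: [0.4959, 0.2012, 0.3383]
tcp_rot: [0.0, 0.989, 0.148, -0.0]
ft_force: [0.3, 0.3, -5.0]
finger_gap: 0.427
gripper_force: 57.7
```

```bash
python3 go.py .5145 -.269 .338 -17;python3 snap.py side 150 80 130 140 5 s3.png
```

```text
t 12.9 pos [0.4959 0.2012 0.3383] yaw 17.0 gap 0.427 tilt -1.000 f [ 0.3  0.3 -5. ] q7 -1.82
[-2.4, 9.1, 0.008, 4.255] rows>=9
```

View pics/s3.png

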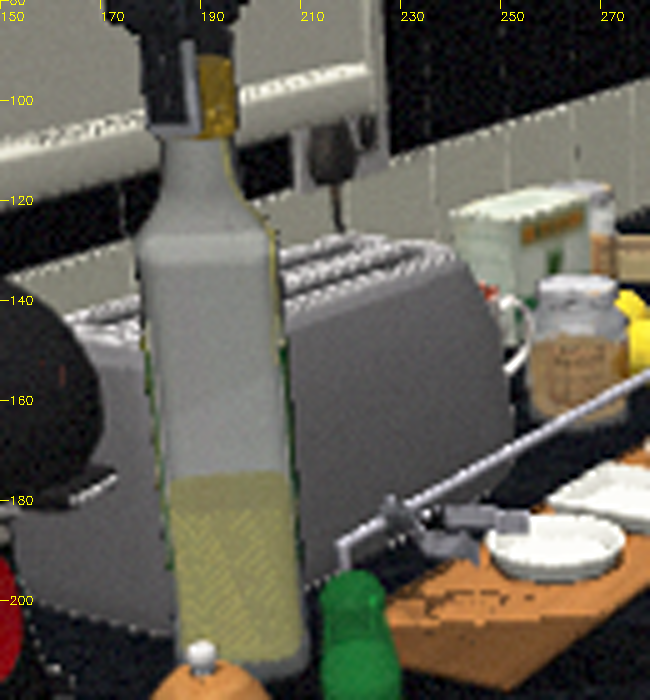

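Call:
servo_tool(deltas=[[[-0.1,0.3,0,0.1],[-0.2,0.9,0,0.4],[-0.4,1.6,0,0.7],[-0.6,2.4,0,1.1],[-0.8,3.2,0,1.5],[-1.05,4.0,0,1.9],[-1.25,4.8,0,2.3],[-1.45,5.6,0,2.7],[-1.7,6.4,0,3.1],[-1.9,7.2,0,3.5],[-2.1,7.9,0,3.9],[-2.25,8.5,0,4.15],[-2.35,8.9,0,4.28],[-2.4,9.1,0,4.28],[-2.4,9.1,0.3,4.28],[-2.4,9.1,0.6,4.28],[-2.4,9.1,0.9,4.28],[-2.4,9.1,1.1,4.28],[-2.4,9.1,1.2,4.28],[-2.4,9.1,1.2,4.28]]])

```text
time_s: 15.0
position: [0.5146, -0.2681, 0.2778]
tcp_rot: [-0.0, 0.989, -0.149, -0.001]
ft_force: [-0.1, 0.1, -4.1]
finger_gap: 0.43
gripper_force: 57.9
```

```bash
python3 go.py .5145 -.269 .278 -17.3;python3 - <<'E'
import cv2,numpy as np
from cell import camera
o=[]
for n,x,y,w,h in(("side",240,120,60,85),("top",330,160,66,85)):
    im=cv2.cvtColor(camera(n)["image"],cv2.COLOR_RGB2BGR)[y:y+h,x:x+w]
    o.append(cv2.resize(im,None,fx=6,fy=6,interpolation=cv2.INTER_CUBIC))
cv2.imwrite("pics/p3.png",np.hstack(o))
E
```

```text
t 15.0 pos [ 0.5146 -0.2681  0.2778] yaw -17.1 gap 0.430 tilt -1.000 f [-0.1  0.1 -4.1] q7 -1.44
[0.003, 0.018, -0.004, 0.021] rows>=0
```

View pics/p3.png

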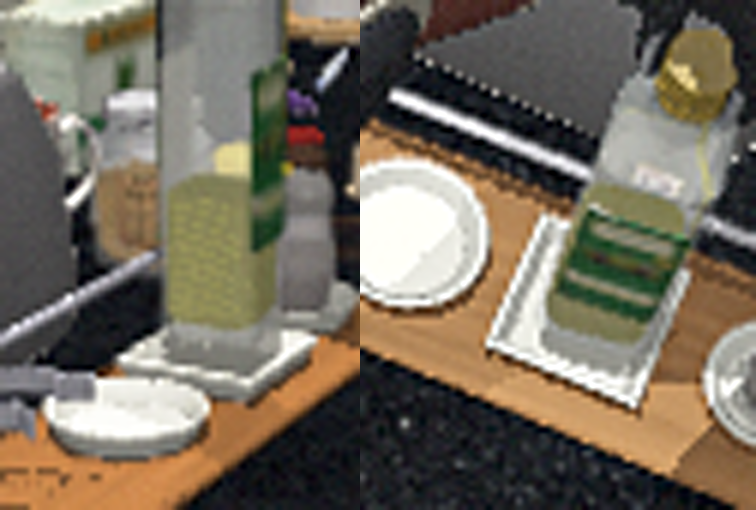

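Run:
```python
from h import *
np.set_printoptions(precision=1,suppress=True)
def sl(y,z,xo=-.029,c=(.5146,-.2681)):
    a=np.radians(y);R=np.array([[np.cos(a),-np.sin(a)],[np.sin(a),np.cos(a)]])
    P=[proj("top",[*(np.array(c)+R@np.array([xo,k])),z]) for k in(.029,-.029)]
    Q=[(360+(p[0]-330+.43)*6, (p[1]-160+.43)*6) for p in P]
    d=P[1]-P[0];return np.array(Q),np.degrees(np.arctan2(d[1],d[0]))
for y in(-6,-2,2): print(y,[sl(y,z)[1] for z in(.028,.06,.1,.13)])
print(sl(-2,.039));print(sl(-2,.1),sl(-2,.14))
```

```text
-6 [np.float64(25.932651689689514), np.float64(25.840659579110895), np.float64(25.7206622951597), np.float64(25.626784526347304)]
-2 [np.float64(22.356855468571464), np.float64(22.277393299701412), np.float64(22.17376318816264), np.float64(22.09270779416405)]
2 [np.float64(18.785335367506715), np.float64(18.718981160271856), np.float64(18.632459004104856), np.float64(18.564795157518628)]
(array([[522.3, 323.4],
       [625.4, 365.8]]), np.float64(22.329873243205))
(array([[541. , 275.4],
       [648.1, 319. ]]), np.float64(22.17376318816264)) (array([[554.1, 241.9],
       [663.9, 286.4]]), np.float64(22.065023271170855))
```

Run:
```python
import cv2,numpy as np
from cell import camera
a=cv2.imread("pics/full_t1.png").astype(int); im=cv2.cvtColor(camera("top")["image"],cv2.COLOR_RGB2BGR); cv2.imwrite("pics/oil_top.png",im)
ims=cv2.cvtColor(camera("side")["image"],cv2.COLOR_RGB2BGR); cv2.imwrite("pics/oil_side.png",ims)
b=im.astype(int); d=np.abs(a-b).max(2)
for v in range(188,224,2):
    print(v,''.join('#' if x>60 else '+' if x>30 else '.' if x>12 else ' ' for x in d[v,345:400]))
s=cv2.imread("pics/side0.png").astype(int); d=np.abs(s-ims).max(2)
print("side")
for v in range(140,186,3):
    print(v,''.join('#' if x>60 else '+' if x>30 else '.' if x>12 else ' ' for x in d[v,255:300]))
```

```text
188               ..   ......+#####################    .   
190           +. .  .     ++##### ################   .. .  
192     .....     .+. . .+######+#####.+######### .        
194   .  ........      +.+###########.#####..+#+  .       .
196  ..   ......... ..  .#+++##+##########+####..+. ...    
198 ...   ........ ... +####+####+++.+######## .+####++ .  
200 ... . ....... ... .##########++###++.+++#.     ..#####+
202 .     .......... .#################+++++ ...    .  . ++
204 ..   ...... ...  +####################+##.            .
206   . +.....  ... .#####################+++####      ....
208  . ......  ....+######################+.##+#+#####  .. 
210 ++....... .....+#####################+.#########+#+####
212 .......  .....++#####################..####++##+#+###+#
214 ....... ...... +####################+ ###########+++++#
216 ........ .....  #################### ######+###++++++##
218 .....   .  .... ###################+########++++.+#####
220 ........            +############+ #########..+########
222 ...........               +#+#+. .########. ..#########
side
140            +.....+#########++++++ .          
143            #+.   .++#######..++##            
146            #+.  .++.#############            
149            .++#+...++##################+     
152            .+.++.++#++++#####++++#######+    
155            .++.+.+.+#+###..+++.+########.    
158            ++.++###++########++.########.    
161           ####++.. .#####################    
164     ..+.    +++##########################  . 
167 +...        ###############################+ 
170           .+##########++#####################
173            .#++#########+++...             .#
176          ..+####################        .####
179        ..+..###################              
182    .++ .       ..++.. ++####..               
185  . ... . ..........                      .
```

```bash
cat > fit.py <<'E'
from h import *
import cv2
from scipy.optimize import least_squares
T=np.array([.5146,-.2681]);Z=.039
th=np.linspace(0,2*np.pi,64,endpoint=False)
c=np.c_[np.cos(th),np.sin(th)]; r=.0095   # rounded square
sq=np.sign(c)*(.029-r)+r*c
def sil(n,p,ext=None):
    fx,fy,yaw=p; a=np.radians(yaw);R=np.array([[np.cos(a),-np.sin(a)],[np.sin(a),np.cos(a)]])
    P=[]
    for h in(0,.1,.19):
        cc=np.array([fx,fy])+(T-[fx,fy])*h/.24
        P+=[proj(n,[*(cc+R@q),Z+h]) for q in sq]
    return cv2.convexHull(np.float32(P))
def dist(n,p,pts,b=(0,0)):
    H=sil(n,p); return [cv2.pointPolygonTest(H,(float(u+b[0]),float(v+b[1])),True) for u,v in pts]
top=[(366.3,198),(364.5,200),(362.5,204),(361.5,206),(360.3,208),(360,210),(360,212),(360.5,214),(361,216),(361,218),(365.5,220),(374,222.7),(378,220),(380.5,218),(381,216),(382,214),(382,212),(382.7,210),(383.5,208)]
side=[(265,161),(266,170),(269,176),(270,179),(282.5,182.5),(290,176),(289,179)]
for nm,f,k in(("top",lambda p:dist("top",p,top),0),("both",lambda p:dist("top",p,top)+dist("side",p,side,(.6,0)),1),("side",lambda p:dist("side",p,side,(.6,0))+[(p[2]+2)*.3],0)):
  for y0 in(-10,0,10):
    s=least_squares(lambda p:f([p[0]/1e3,p[1]/1e3,p[2]]),[T[0]*1e3,T[1]*1e3,y0],loss="soft_l1",diff_step=1e-3)
    print(nm,s.x.round(1),s.cost.round(2))
E
python3 fit.py
```

```text
top [ 505.2 -280.2   -8.7] 4.97
top [ 505.6 -279.9    0. ] 7.08
top [ 504.4 -277.5   12.1] 4.8
both [ 506.2 -279.4   -8.8] 24.26
both [ 506.6 -278.6    0. ] 26.21
both [ 506.1 -276.8   10.6] 23.79
side [ 487.8 -231.    -3.2] 3.79
side [ 487.8 -231.    -3.2] 3.79
side [ 487.8 -231.    -3.2] 3.79
```

Run:
```python
from h import *
import cv2
np.set_printoptions(precision=1,suppress=True)
for z in(.307,.294,.039):print(z,proj("top",[.5146,-.2681,z]),proj("side",[.5146,-.2681,z]))
im=cv2.imread("pics/oil_top.png").astype(int)
hsv=cv2.cvtColor(im.astype(np.uint8),cv2.COLOR_BGR2HSV)
def asc(im,v0,v1,u0,u1,f):
    for v in range(v0,v1): print(v,''.join(f(im[v,u]) for u in range(u0,u1)))
asc(hsv,162,224,355,398,lambda p:'g' if 40<p[0]<85 and p[1]>90 else 'y' if 15<p[0]<=40 and p[1]>110 else 'w' if p[2]>190 else '.' if p[2]>110 else ' ')
s=cv2.cvtColor(cv2.imread("pics/oil_side.png"),cv2.COLOR_BGR2HSV)
u=[]
for v in range(95,182,4):
    print(v,''.join('g' if 40<p[0]<85 and p[1]>90 else 'y' if 15<p[0]<=40 and p[1]>90 else 'w' if p[2]>190 else '.' if p[2]>110 else '-' if p[2]>60 else ' ' for p in s[v,255:300]))
```

```text
0.307 [386.1 168.6] [276.8  92.9]
0.294 [385.1 171. ] [276.8  97.2]
0.039 [368.4 209.4] [277. 174.]
162                      .        ..           
163                               . ..         
164                              .    .        
165                             yyyyyyyy       
166                         .   yyyyy..yy      
167                        .  yy...y.yyyy      
168                        .  yyyy.y..y..      
169                       .. yy.yy..y.y..      
170                       .. yyw.....yy.y      
171                       .  yywwwyyy...yy     
172                      ..  yyywwyyy...yy     
173                    .....yyyyywwy....yy     
174                    .....yyyyyywy....y      
175                   .......yyyyyyyyyyyy      
176 .                 ...... yyyyyyyyyyy ..    
177   .               ........yyyyyyyyyy .     
178  g  .             .........yyyyyyyy ..     
179       .          ...........yyyyyy         
180          .       .............  y.         
181                 ......................     
182                 ....................
[... 2373 characters left out ...]

127 .yyy---.... -..................-y    --------
131 ....-gg-...-................--g--.    -.w.g  
135 ......wwwww................g--..-..   -      
139 .--........................gggggy            
143 ...........................ggyyg ...---      
147 .......y...-.........wwwww.gggggyy -        .
151 .yyy..yyyyy.......y..y.....g-g---.......- -w.
155 -.yy..yyyyy..yyyyyyyyyyy..y---gg-.....--     
159  -yyy..yyyy-..yyy.yy.yy.y..ggg-.........-    
163   ----.w...-..yyyyyyyy.yy.y.yy-.........-    
167 w...-       -yyyyyyyyyy.y.yyyy-.--------...- 
171             -.yyyyyy...yy..y-...-------......
175            .w...................wwww.--------
179     .wwwwwww...................ww..--w.wwwwww
```

Call:
servo_tool(deltas=[[[0.04,-0.1,0,0],[0.08,-0.21,0,0],[0.08,-0.21,0,0],[0.08,-0.21,0,0],[0.08,-0.21,0,0]]])

```text
time_s: 15.7
position: [0.5214, -0.2602, 0.2783]
tcp_rot: [0.0, 0.989, -0.149, -0.0]
ft_force: [-0.4, 1.1, -4.3]
finger_gap: 0.425
gripper_force: 57.9
```

```bash
python3 go.py .5145 -.269 .278 -17.3; python3 snap.py top 335 160 75 75 8 p4.png
```

```text
t 15.7 pos [ 0.5214 -0.2602  0.2783] yaw -17.2 gap 0.425 tilt -1.000 f [-0.4  1.1 -4.3] q7 -1.46
[-0.08, 0.21, 0.006, 0.013] rows>=0
```

View pics/p4.png

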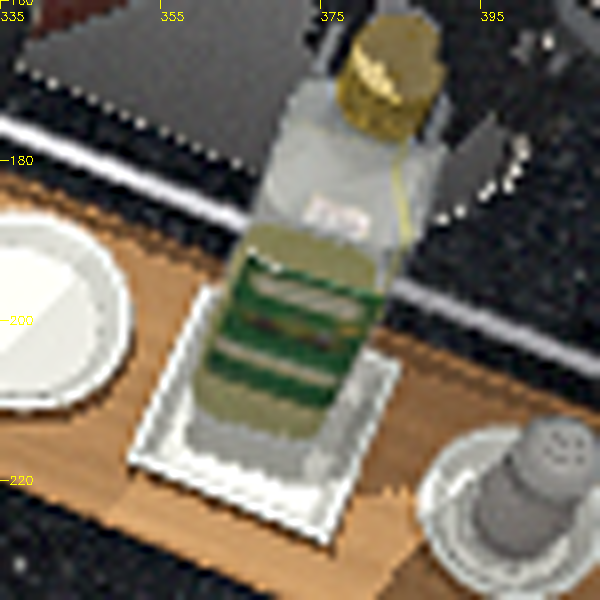

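Call:
servo_tool(deltas=[[[0.03,-0.03,0.05,0.1],[0.03,-0.03,0.1,0.1],[0.03,-0.03,0.15,0.1],[0.03,-0.03,0.2,0.1],[0.03,-0.03,0.25,0.1],[0.03,-0.03,0.3,0.1],[0.03,-0.03,0.35,0.1],[0.03,-0.03,0.39,0.1],[0.03,-0.03,0.42,0.1],[0.03,-0.03,0.42,0.1],[0.03,-0.03,0.42,0.1]]])

```text
time_s: 16.85
position: [0.5234, -0.2594, 0.2575]
tcp_rot: [0.0, 0.988, -0.157, 0.0]
ft_force: [-0.5, -0.6, -3.3]
finger_gap: 0.43
gripper_force: 58.0
```

```bash
python3 go.py .5145 -.269 .278 -17.3; python3 -c "
from cell import sensors;print(sensors.sense()['moment'])"
```

```text
t 16.9 pos [ 0.5234 -0.2594  0.2575] yaw -18.0 gap 0.430 tilt -1.000 f [-0.5 -0.6 -3.3] q7 -1.48
[-0.11, 0.237, -0.41, -0.089] rows>=0
[-0.29514616  0.16941263 -0.00818376]
```

Call:
servo_tool(deltas=[[[0,0,0.02,0],[0,0,0.04,0],[0,0,0.06,0],[0,0,0.06,0],[0,0,0.06,0]]])

```text
time_s: 17.35
position: [0.5237, -0.2598, 0.2553]
tcp_rot: [0.001, 0.988, -0.157, 0.001]
ft_force: [-1.0, -1.4, 4.4]
finger_gap: 0.428
gripper_force: 59.6
```

Call:
servo_tool(deltas=[[[0,0,0,0],[0,0,0,0],[0,0,0,0],[0,0,0,0],[0,0,0,0],[0,0,0,0],[0,0,0,0],[0,0,0,0]]], fingers=1)

```text
time_s: 18.15
position: [0.5235, -0.259, 0.2543]
tcp_rot: [-0.0, 0.988, -0.156, 0.0]
ft_force: [0.5, 0.6, -1.0]
finger_gap: 0.997
gripper_force: 0.0
```

Call:
servo_tool(deltas=[[[0,0,-0.2,0],[0,0,-0.6,0],[0,0,-1.1,0],[0,0,-1.6,0],[0,0,-2.0,0],[0,0,-2.2,0],[0,0,-2.2,0]]])

```text
time_s: 18.85
position: [0.5241, -0.2593, 0.3662]
tcp_rot: [0.0, 0.988, -0.156, 0.002]
ft_force: [0.2, -0.2, -0.2]
finger_gap: 1.0
gripper_force: 0.0
```

```bash
cat > asc.py <<'E'
import sys,cv2
from cell import camera
n,v0,v1,u0,u1=sys.argv[1],*map(int,sys.argv[2:6])
im=cv2.cvtColor(camera(n)["image"],cv2.COLOR_RGB2BGR);cv2.imwrite("pics/last_%s.png"%n,im);h=cv2.cvtColor(im,cv2.COLOR_BGR2HSV)
f=lambda p:'g' if 40<p[0]<85 and p[1]>90 else 'y' if 15<p[0]<=40 and p[1]>110 else 'b' if p[0]<=15 and p[1]>90 and p[2]>50 else 'w' if p[2]>190 else '.' if p[2]>110 else '-' if p[2]>60 else ' '
for v in range(v0,v1): print(v,''.join(f(h[v,u]) for u in range(u0,u1)))
E
python3 asc.py top 163 230 348 398; python3 go.py .4215 .320 .25 0
```

```text
163 --------------------------------------------------
164 --------------------------------------------------
165 ---------------------------------....-------------
166 -------------------------------..wwwwy------------
167 ------------------------------.ywwwwwwy.----------
168 ------------------------------wwwwwwywww.---------
169 -----------------------------ywwwwwwwwwww---------
170 -----------------------------ywwwwwwwwwwwy--------
171 -----------------------------ywwwwwwwwwwwy--------
172 ----------------------------yywwwwwwwwwwwy--------
173 .-----------------------...-yyywwwyywwwwwy--------
174   .--------------------.....yyywwwwwwwwwy---------
175     .-----------------......yyyyywwwwww.y---------
176        .--------------......yyyyyyyyyyyy----------
177          .-----------.......yyyyyyyyyyy-----------
178            .---------........yyyyyyyyyy..---------
179 -            .-------.........yyyyyyyy...---------
180 w.-             .---...........yyyyyy-....------- 
181 www..-            - ..............-y......------- 
182 -..www.--           .....................-------- 

[... 2023 characters left out ...]
b.wwwwww...
220 yyybybbbby.wwwwwwwwwww.wwww.www.ybbbbbb.wwwwwww-..
221 ybbybybybbbb.wwwwwwwwwwwwwwwwwwbbbbbbybwww.wwww...
222 ybbyyyybbybbbb-wwwwwwwwwwwwwww.bbybbbyywwwwwww....
223 yybyyyyyyybybbbbb.wwwwwwwwwwwwbybybybbbww.wwww-...
224 bybybybybybyybybbbb.wwwwwwwww.yybbybyybww.wwww-...
225 bbyyyybyyybbybbbybbbbb.wwwwww.bybbbbyyb.w.wwww--..
226   bbbyybyybbyyyybbybybbb.www.bbyyybbybbbw..ww..-..
227     bbbbbyyybbyyyybyyybbby-w.bybybyyyybbww.w...---
228        bbbbyyybybyyybyybbybbbyyyyybbyyybbw..w...--
229          bbbybyyybyybbyyyyyybybbybybbbbbb.w..w...-
t 18.9 pos [ 0.5235 -0.259   0.3647] yaw -18.0 gap 0.998 tilt -1.000 f [-0.9 -0.2 -0.7] q7 -1.48
[-5.519, -10.384, 2.288, -2.249] rows>=12
```

Call:
servo_tool(deltas=[[[-0.2,-0.4,0,-0.2],[-0.6,-1.2,0,-0.5],[-1.0,-2.1,0,-0.9],[-1.5,-3.0,0.2,-1.3],[-2.0,-3.9,0.5,-1.7],[-2.5,-4.8,0.8,-2.1],[-3.0,-5.7,1.1,-2.5],[-3.5,-6.6,1.4,-2.9],[-4.0,-7.5,1.7,-3.2],[-4.4,-8.4,2.0,-3.4],[-4.8,-9.2,2.2,-3.5],[-5.2,-9.8,2.3,-3.5],[-5.4,-10.2,2.3,-3.5],[-5.52,-10.38,2.3,-3.5],[-5.52,-10.38,2.3,-3.5],[-5.52,-10.38,2.3,-3.5]]])

```text
time_s: 20.5
position: [0.422, 0.3176, 0.2489]
tcp_rot: [0.001, 0.996, 0.086, -0.0]
ft_force: [0.4, -0.5, -0.4]
finger_gap: 0.998
gripper_force: 0.0
```

```bash
python3 go.py .4215 .3205 .113 10
python3 - <<'E'
from h import *
np.set_printoptions(precision=1,suppress=True)
print("oil cap",proj("top",[.5133,-.2693,.284]),proj("side",[.5133,-.2693,.284]))
p=[.4215,.3205]
for z in(.17,.138):print(z,proj("top",[*p,z]),proj("side",[*p,z]))
E
python3 asc.py side 190 235 170 225;python3 asc.py side 85 105 262 295
```

```text
t 20.5 pos [0.422  0.3176 0.2489] yaw 9.9 gap 0.998 tilt -1.000 f [ 0.4 -0.5 -0.4] q7 -2.25
[0.002, -0.065, 2.718, -0.017] rows>=3
oil cap [384.6 173.3] [277.3 100.4]
0.17 [183.  149.2] [191.2 207.4]
0.138 [184.6 154.6] [192.7 222.4]
190 ------------------------------------------------..     
191 ------------------------------------------------.. -   
192 ------------------------------------------------..     
193 ---------------------------------------------- -..     
194 ------------------------------------------- - --ggggggg
195 ------------------------------------------  --ggggggggg
196 --------------------------------------- ---- gggggggggg
197 ------------------------------------------  ggggggggggg
198 ------------------------------  ---- ---    ggggggggggg
199 ---------------------------- ---   --.     gggggggggggg
200 -----------------------------  ----         ggggggggggg
201 ----------------------------   -            ggggggggggg
202 ---------------------------  --             ggggggggggg
203 ----------------------------.               ggggggggggg
204   --------------------
[... 1878 characters left out ...]
            g     g g  ......
87                   g g   y  ......
88           g                ......
89                            ......
90              g             ......
91           g         gg     ......
92     g                     -......
93       g g   g    g      -.-......
94 g                   --.--........
95      g     g     -...-...........
96         g   g -..................
97            -.....................
98         -........................
99      -...........................
100  -.......y.......................
101 w......yyyyyyyyyy-...............
102 .......yyyyyyyyyy .......-.......
103 .......yyyyyyyyyy-.......-.......
104 .......yyyyyyyyyy-...............
```

```bash
python3 - <<'E'
from h import *
print(tri((383,170.5),(273.6,102)),tri((383,170.5),(274.2,102.4)),tri((383,171.5),(274.2,101.5)))
E
python3 asc.py side 140 190 250 305
```

```text
(array([ 0.52288182, -0.26253727,  0.2792745 ]), np.float64(0.0004928582999647545)) (array([ 0.52203642, -0.26288323,  0.27860829]), np.float64(0.0017506107271900737)) (array([ 0.52020447, -0.26319161,  0.28044885]), np.float64(0.002317250309188765))
140 wwww.gg-.....-...............ggg---                    
141 ww...-g-..-..................gg--.. bbbbbbb            
142 ...g-........................g--...bbbbbbbbb           
143 ...--........................g-...-b-bbbbbbb      .....
144 ...-.......................wwg-.-----bbbbbb      .wwwww
145 ..........................wwwg----yyy bbbbbb     .wwww.
146 -.........................wwwgggggyyyybbbbbb     ....w.
147 -..--........-............wwwgggggyyyyy bb  y    ......
148 -...-.....................wwwgggggyyyywww...    -....w.
149 ----......by..............wwwgggyyyyy.wwwwww.   -....w.
150 -  -w..y..yybb............wwwgggyyyy..wwwwww.-  -....w.
151 - -ww..yybbyy.............ww.gg ygyy.wwwwwww.- -w....ww
152 --ww.-.yybby...............w.gg ggyy....www..-  ...wwww
153 .ww. -.yyyb.y................ggggggy--.......-    -....
154 -..  
[... 1435 characters left out ...]
           .ww................-....wwwww..bbbbbbbbbbbbb
179          .wwww.....................www..-bbbbbbbbbbbbb 
180         b.wwwwwwww................www..--bbbbbbbbbbb   
181 g     bbbb........wwwww..........www.--bbbbbbbbbbbb    
182 ......ybbbb............wwwwww...ww...-bbbbbbbbbbbb     
183 ......wwwwwwwwwwwww.......w.wwwww.---bbbbbbbbbbb       
184 ......wwwwwwwwwwwwwwww...........--bbbbbbbbbbbb        
185 ....-.wwwwwwwwwwwwwwwwww-.......-bbbbbbbbbbbbb         
186 ......wwwwwwwwwwwwwwwwwwwb---..-bbbbbbbbbbbb           
187 wwwwwwwwwwwwwwwwwwwwwwwwwbbbbbbbbbbbbbbbbbb            
188 wwwwwwwwwwwwwwwwwwwwwwwwwbbbbbbbbbbbbbbbbb             
189 wwwwwwwwwwwwwwwwwwwwwwwwbbbbbbbbbbbbbbbb
```

Call:
servo_tool(deltas=[[[-0.03,-0.05,0.4,0],[-0.03,-0.05,0.9,0],[-0.03,-0.05,1.4,0],[-0.03,-0.05,1.8,0],[-0.03,-0.05,2.15,0],[-0.03,-0.05,2.45,0],[-0.03,-0.05,2.65,0],[-0.03,-0.05,2.72,0],[-0.03,-0.05,2.72,0],[-0.03,-0.05,2.72,0]]])

```text
time_s: 21.65
position: [0.4199, 0.3223, 0.1141]
tcp_rot: [-0.0, 0.996, 0.087, 0.001]
ft_force: [-0.1, 0.0, 0.4]
finger_gap: 1.0
gripper_force: 0.0
```

Call:
servo_tool(deltas=[[[0,0,0,0],[0,0,0,0],[0,0,0,0],[0,0,0,0],[0,0,0,0],[0,0,0,0],[0,0,0,0]]], fingers=0)

```text
time_s: 22.35
position: [0.4198, 0.3227, 0.1142]
tcp_rot: [-0.001, 0.996, 0.087, 0.001]
ft_force: [-0.2, -0.5, 5.8]
finger_gap: 0.531
gripper_force: 61.0
```

Call:
servo_tool(deltas=[[[0,0,-0.1,0],[0,0,-0.3,0],[0,0,-0.6,0],[0,0,-1.0,0],[0,0,-1.5,0],[0,0,-2.0,0],[0,0,-2.4,0],[0,0,-2.6,0],[0,0,-2.6,0]]])

```text
time_s: 23.25
position: [0.4197, 0.3225, 0.2446]
tcp_rot: [-0.001, 0.996, 0.087, 0.001]
ft_force: [-0.3, 0.4, -1.8]
finger_gap: 0.537
gripper_force: 61.5
```

```bash
python3 go.py .518 -.164 .243 10; python3 asc.py top 110 175 165 225
```

```text
t 23.2 pos [0.4197 0.3225 0.2446] yaw 10.0 gap 0.537 tilt -1.000 f [-0.3  0.4 -1.8] q7 -2.26
[0.245, 9.923, 0.02, 0.0] rows>=10
110 -wwbbbbbbbbbbbbbbbbbbbbbbbbbbbbbbbbbbbbbbbbbbbbbbbbbbbbbb   
111 --w-bbbbbbbbbbbbbbbbbbbbbbbbbbbbbbbbbbbbbbbbbbbbbbbbbbbbb-  
112 --w.bbbbbbbbbbbbbbbbbbbbbbbbbbbbbbbbbbbbbbbbbbbbbbbbbbbbbb  
113 --w.bbbbbbbbbbbbbbbbbbbbbbbbbbbbbbbbbbbbbbbbbbbbbbbbbbbbbb  
114 -..w-bbbbbbbbbb bbbbbbbbbbbbbbbbbbbbbbbbbbbbbbbbbbbbbbbbbb- 
115 ---w.bbbbbbbbbbbbbbbbbbbbbbbbbbbbbbbbbbbbbbbbbbbbbbbbbbbbb  
116 ---w.bbbbbbbbbbbbbbbbbbbbbbbbbbbbbbbbbbbbbbbbbbbbbbbbbbbbb- 
117 ---.wbbbbbbbbbbbbbbbbbbbbbbbbbbbbbbbbbbbbbbbbbbbbbbbbbbbbbb 
118 ----w.bbbbbbbbbbbbbbbbbbbbbbbbbbbbbbbbbbbbbbbbbbbbbbbbbbbbb 
119 - --w.bbbbbbbbbbbbbbbbbbbbbbbbbbbbbbbbbbbbbbbbbbbbbbbbbbbbb 
120 - --.wbbbbbbbbbbbbbbbbbbbbbbbbbbbbbbbbbbbbbbbbbbbbbbbbbbbbb 
121 -----wbbbbbbbbbbbbbbbbbbbbbbbbbbbbbbbbbbbbbbbbbbbbbbbbbbbbb 
122  ----w.bbbbbbbbbbbbbbbbbbbbbbbbbbbbbbbbbbbbbbbbbbbbbbbbbbbb 
123  --- w.bbbbbbbbbbbbbbbbbbbbbbbbbbbbbbbbbbbbbbbbbbbbbbbbbbbb 
124 - -  .wbbbbbbbbbbbbbbbbbbbbbbbbbbbbbbbbbbbbbbbbb-bbbbbbbbb
[... 2551 characters left out ...]
--bbbbbbbbbbbbbbbbbbbbbbbbbbbbbbbbbbbbbbbbbbbbbbb  
165 bbbbbbbb--bbbbbbbbbbbbbbbbbbbbbbbbbbbbbbbbbbbbbbbbbbbbbbbb  
166 b.bbbbb--bbbbbbbbbbbbbbbbbbbbbbbbbbbbbbbbbbbbbbbbbbbbbbbbb  
167 bbbbbbbb-bbbbbbbbbbbbbbbbbbbbbbbbbbbbbbbbbbbbbbbbbbbbbbbbb  
168 bbbbbbb.--bbbbbbbbbbbbbbbbbbbbbbbbbbbbbbbbbbbbbbbbbbbbbbbb  
169 bbbb........bbbbbbbbbbbbbbbbbbbbbbbbbbbbbbbbbbbbbbbbbbbbbbb 
170 b...ww.....w.bbbbbbbbbbbbbbbbbbbbbbbbbbbbbbbbbbbbbbbbbbbbbb 
171 ..w..........bbbbbbbbbbbbbbbbbbbbbbbbbbbbbbbbbbbbbbbbbbbbbb 
172 w............bbbbbbbbbbbbbbbbbbbbbbbbbbbbbbbbbbbbbbbbbbbbbb 
173 .............bbbbbbbbbbbbbbbbbbbbbbbbbbbbbbbbbbbbbbbbbbbb-b 
174 .............bbbbbbbbbbbbbbbbbbbbbbbbbbbbbbbbbbbbbbbbbbbbbb
```

Call:
servo_tool(deltas=[[[0.0,0.4,0,-0.1],[0.03,1.1,0,-0.4],[0.06,1.9,0,-0.8],[0.1,2.8,0,-1.2],[0.12,3.7,0,-1.6],[0.14,4.6,0,-2.0],[0.16,5.5,0,-2.4],[0.18,6.4,0,-2.8],[0.2,7.3,0,-3.2],[0.22,8.1,0,-3.6],[0.24,8.8,0,-4.0],[0.25,9.4,0,-4.3],[0.25,9.75,0,-4.4],[0.25,9.9,0.3,-4.4],[0.25,9.9,0.7,-4.4],[0.25,9.9,1.1,-4.4],[0.25,9.9,1.5,-4.4],[0.25,9.9,1.8,-4.4],[0.25,9.9,1.88,-4.4],[0.25,9.9,1.88,-4.4]]])

```text
time_s: 25.3
position: [0.5167, -0.163, 0.1479]
tcp_rot: [-0.001, 0.923, 0.384, -0.001]
ft_force: [-0.1, 0.4, -0.9]
finger_gap: 0.538
gripper_force: 61.7
```

```bash
python3 go.py .518 -.163 .13 45; python3 asc.py top 160 218 316 358
python3 - <<'E'
from h import *
np.set_printoptions(precision=1,suppress=True)
th=np.linspace(0,6.283,73)
def ell(n,c,r,z):
    P=np.array([proj(n,[c[0]+r*np.cos(t),c[1]+r*np.sin(t),z]) for t in th]);return np.r_[P.min(0),P.max(0)]
print("foot pred",ell("top",(.518,-.163),.029,.036),"dish",ell("top",(.5177,-.1635),.045,.028))
E
```

```text
t 25.3 pos [ 0.5167 -0.163   0.1479] yaw 45.2 gap 0.538 tilt -1.000 f [-0.1  0.4 -0.9] q7 -0.77
[0.018, 0.02, 0.358, 0.027] rows>=0
160 bbbbbbbbbbbbbbbbbbbbbbbbbbbbbbbbbbbbbbb.. 
161 bbbbbbbbbbbbbbbbbbbbbbbbbbbbbbbbbbbbbbb.- 
162 bbbbbbbbbbbbbbbbbbbbbbbbbbbbbbbbbbbbbb--  
163 bbbbbbbbbbbbbbbbbbbbbbbbbbbbbbbbbbbbb-.   
164 bbbbbbbbbbbbbbbbbbbbbbbbbbbbbbbbbbbbb.    
165 bbbbbbbbbbbbbbbbbbbbbbbbbbbbbbbbbbbb.-    
166 bbbbbbbbbbbbbbbbbbbbbbbbbbbbbbbbbbb..     
167 bbbbbbbbbbbbbbbbbbbbbbbbbbbbbbbbbb..      
168 bbbbbbbbbbbbbbbbbbbbbbbbbbbbbbbbbb.-      
169 bbbbbbbbbbbbbbbbbbbbbbbbbbbbbbbbb.-       
170 bbbbbbbbbbbbbbbbbbbbbbbbbbbbbbbb-.        
171 bb-bbbbbbbbbbbbbbbbbbbbbbbbbbbb..         
172 bb-bbbbbbbbbbbbbbbbbbbbbbbbbbbb.          
173 bbbbbbbbbbbbbbbbbbbbbbbbbbbbbb.-          
174 bbbbbbbbbbbbbbbbbbbbbbbbbbbbb-.           
175 bbbb bbbbbbbbbbbbbbbbbbbbbbbb.-       -   
176 bbbbbbbbbbbbbbbbbbbbbbbbbbbb-      y  .- -
177 bbbbbbbbbbbbbbbbbbbbbbbbbbb--     bbb .  .
178 bbbbbbbbbbbbbbbbbbbbbbbbbbb.     bbbb .   
179 bbbbbbbbbbb-bbbbbbbbbbbbbb.     bbyby--   
180 bbbbbbbbbbbbbbbbbbbbbbbb
[... 1124 characters left out ...]
yyybbbyybb...w.bbbbb..
205 bbbbbbybby.ww.ww..bbbybbbbbbb.....bbbbbb..
206 bbb-bbbbbbbww..ww...bbbbbb-....wwbbybbb...
207 bbbbbybybbbywww.ww............ww.bbbbbb...
208 bbbbyybbbbbbb.ww.ww.........www.bbybbb....
209 b-byybbbbybbybb.wwww.......wwwbbbbybbyw...
210 bbbbbbbybyybbbybb.wwwwwwwwwwbbbbybyyybw...
211 bbyybbybyybybybbbbbbb..bbbbbbbbyyybybww...
212  bybybybbybybbybybbbbbbybbbbybbbyybybw..ww
213    bbbyybbbbbbbybbyyyybybyyyyyyyyybyww....
214      bbbbbyybbbybybyyybbybbyybbbyyybww.ww.
215         bbbbbbbyybyybybbbbbbbbybybbww..www
216           bbbybbbbyyyyyyybybyyybbybww.wwww
217              bbbybybbbyyyyyybbybbybwwwwwww
foot pred [328.6 189.3 346.6 205.5] dish [323.5 186.2 351.3 211.3]
```

Call:
servo_tool(deltas=[[[0.08,-0.03,0.05,0],[0.08,-0.03,0.1,0],[0.08,-0.03,0.15,0],[0.08,-0.03,0.2,0],[0.08,-0.03,0.25,0],[0.08,-0.03,0.29,0],[0.08,-0.03,0.32,0],[0.08,-0.03,0.35,0],[0.08,-0.03,0.37,0],[0.08,-0.03,0.37,0],[0.08,-0.03,0.37,0]]])

```text
time_s: 26.45
position: [0.5195, -0.1593, 0.1309]
tcp_rot: [0.0, 0.923, 0.384, 0.0]
ft_force: [-0.3, -0.5, -1.7]
finger_gap: 0.539
gripper_force: 61.8
```

Call:
servo_tool(deltas=[[[0,0,0.02,0],[0,0,0.04,0],[0,0,0.06,0],[0,0,0.06,0],[0,0,0.06,0]]])

```text
time_s: 26.95
position: [0.5202, -0.1588, 0.1302]
tcp_rot: [0.001, 0.923, 0.385, 0.001]
ft_force: [-3.5, 0.8, 12.0]
finger_gap: 0.535
gripper_force: 63.2
```

Call:
servo_tool(deltas=[[[0,0,-0.03,0],[0,0,-0.03,0],[0,0,-0.03,0],[0,0,-0.03,0],[0,0,-0.03,0],[0,0,-0.03,0],[0,0,-0.03,0],[0,0,-0.3,0],[0,0,-0.8,0],[0,0,-1.4,0],[0,0,-2.0,0],[0,0,-2.5,0],[0,0,-2.5,0],[0,0,-2.5,0]]], fingers=1)

```text
time_s: 28.35
position: [0.5194, -0.1593, 0.253]
tcp_rot: [0.0, 0.923, 0.384, 0.0]
ft_force: [-0.4, 0.6, -1.0]
finger_gap: 0.998
gripper_force: 0.0
```

```bash
python3 go.py .44 .1 .28 70 .5165 .358 .22 88; python3 asc.py top 165 215 316 358;python3 - <<'E'
from h import *
np.set_printoptions(precision=1,suppress=True)
print("nut pred",proj("top",[.518,-.163,.185]),proj("side",[.518,-.163,.185]))
E
python3 asc.py side 140 195 240 285
```

```text
t 28.4 pos [ 0.5194 -0.1593  0.253 ] yaw 45.2 gap 0.998 tilt -1.000 f [-0.4  0.6 -1. ] q7 -0.72
[2.563, -4.78, -0.543, -3.099] rows>=5
[7.302, -7.33, 0.656, -5.349] rows>=10
165 bbbbbbbbbbbbbbbbbbbbbbb.-  ---------------
166 bbbbbbbbbbbbbbbbbbbbbb--   ---------------
167 bbbbbbbbbbbbbbbbbbbbb-.   ----------------
168 bbbbbbb bbbbbbbbbbbbb.-   ----------------
169 bbbbbbbbbbbbbbbbbbbb.-    ----------------
170 bbbbbb-bbbbbbbbbbbb-.     ----------------
171 bbbbbbbbbbbbbbbbbbb.-       .-------------
172 bbbbbbbbbbbbbbbbbb.-     ybb  .-----------
173 bbbbbbbbbbbbbbbbb..     byw.byb .---------
174 bbbbbbbbbbbbbbbbb.-     y.wwbbbb  .-------
175 bbbbbbbbbbbbbbbb..     bywww.yyyy   .-----
176 bbbbbbbbbbbbbbb-.      yy....yybb      .--
177 bbbbbbbbbbbbbbb.-     byyb..-ybybb       .
178 bbbbbbbbbbbbbb-.     byyyyybbbybby        
179 bbbbbbbbbbbbb..      byyybybbbybbb        
180 bbbbbbbbbbbbb.-     bybybbbbbbbbyb--      
181 bbbbbbbbbbbb..     bybbbbybybyybbyw..-    
182 bbbbbbbbbbb-.      byyybybbyybbbbbwwww.-- 
183 bbbbbbbbbbb.-     byyybbbyyybbybyb ..wwww.
184 bbbbbbbbbb..      yybybybbbbb
[... 3509 characters left out ...]
w
181 .-.......-   bbbbbbbbbbbbbbbb-..w..........ww
182 ................ybbbyybbbbbbb-...wwwwww...ww.
183 ................bbbbbbbbbbbby-.........wwww.-
184 ................bbbyybbbbbbbb..............--
185 ---------.......ybbbbbbbyybbb.....-.......-bb
186  ---   -w.......bbbyybbbbbbybb...wwb---..-bbb
187 ....-  .wwwwwbbbbbbbbbbbbbbbbb..wwwbbbbbbbbbb
188 ......b.wwww.bbbbbbbbbbbbbbbbb.wwwwbbbbbbbbbb
189 ......bbw.ww.bbbbbbbbbbybbbbbb.wwwbbbbbbbbbbb
190 ...-..bb.www.bbbbbbbbbbbbbbbbb.ww.bbbbbbbbbbb
191 ---...bbb..ww.bbbbbbbbbbbbb.www..bbbbbbbbbbbb
192 bbbb..bbb-......ww.www.www......-bbbbbbbbbbbb
193 bbbbbbbbbb-....................-bbbbbbbbbbbby
194 bbbbbbbbbbb-..................-bbbbbbbbbbbbb
```

Call:
servo_tool(deltas=[[[0.3,-0.6,-0.3,-0.3],[0.8,-1.5,-0.54,-0.8],[1.3,-2.5,-0.54,-1.4],[1.9,-3.6,-0.54,-2.1],[2.56,-4.78,-0.54,-2.8],[3.4,-5.2,-0.54,-3.4],[4.2,-5.7,-0.4,-4.0],[5.0,-6.1,-0.2,-4.5],[5.8,-6.5,0.2,-4.9],[6.5,-6.9,0.5,-5.2],[7.0,-7.2,0.8,-5.35],[7.25,-7.32,1.0,-5.35],[7.32,-7.34,1.0,-5.35],[7.32,-7.34,1.0,-5.35],[7.32,-7.34,1.0,-5.35],[7.32,-7.34,1.0,-5.35]]])

```text
time_s: 30.05
position: [0.5177, 0.3573, 0.204]
tcp_rot: [0.001, 0.72, 0.694, 0.001]
ft_force: [0.5, -1.0, -0.8]
finger_gap: 0.997
gripper_force: 0.0
```

```bash
python3 go.py .516 .359 .068 88; python3 asc.py side 228 285 128 170
python3 - <<'E'
from h import *
np.set_printoptions(precision=1,suppress=True)
th=np.linspace(0,6.283,73)
def ell(n,c,r,z):
    P=np.array([proj(n,[c[0]+r*np.cos(t),c[1]+r*np.sin(t),z]) for t in th]);return np.r_[P.min(0),P.max(0)]
c=(.516,.359)
for z in(.105,.09,0):print(z,ell("side",c,.0205,z),ell("top",c,.0205,z))
E
```

```text
t 30.1 pos [0.5177 0.3573 0.204 ] yaw 87.9 gap 0.997 tilt -1.000 f [ 0.5 -1.  -0.8] q7 -1.03
[0.034, -0.039, 2.72, -0.016] rows>=3
228   g  .                g                   
229      .       y y g   g                    
230      -           g  g                     
231   y                                       
232                    g                      
233                bbbbbbb                   .
234           bbbbbybbbbbby               ....
235       g bbbbwyyyyyyyyybbb         ........
236       ybbbbywywyywyyybbb-.................
237      bbbbbyywywywwyyybbb -...............-
238      bbbbbyybyyyyywybbb   ............-.-.
239      bbbbbbbbybbbybbbb    ..............  
240   .- ybbbbbbbbbbbbb       ........-   --  
241   -    bbbbbbbbb     y    -        g      
242                           g               
243                      y                    
244                             gg        y   
245                    y    gy                
246        y                                  
247                          --   g           
248                    y    -
[... 1178 characters left out ...]
----          
274            bbbbbbybbbbbyyy..---           
275            bbbbbbbyybbbbbb.----           
276            ybbbbbbbbbbb.yy.----           
277            y.ybbbbbyyy.....-----          
278            -.ybbbb..y.y..yy----           
279        g   --yybbyb..ybb.-..---           
280             --.yy.yy........---           
281             --............----            
282             ---.........-----             
283             -------.--------              
284              -------------                
0.105 [132.7 231.4 154.3 241.2] [182.4 127.2 195.1 137.9]
0.09 [133.9 237.9 155.3 247.9] [183.2 129.7 195.7 140.4]
0 [140.5 274.6 160.9 285.9] [187.4 144.2 199.4 154.5]
```

Call:
servo_tool(deltas=[[[0.02,-0.03,0.4,0],[0.02,-0.03,0.9,0],[0.02,-0.03,1.4,0],[0.02,-0.03,1.8,0],[0.02,-0.03,2.15,0],[0.02,-0.03,2.45,0],[0.02,-0.03,2.65,0],[0.02,-0.03,2.72,0],[0.02,-0.03,2.72,0],[0.02,-0.03,2.72,0]]])

```text
time_s: 31.1
position: [0.5158, 0.3605, 0.0677]
tcp_rot: [0.0, 0.719, 0.695, 0.001]
ft_force: [-0.1, 0.2, -0.3]
finger_gap: 0.999
gripper_force: 0.0
```

Call:
servo_tool(deltas=[[[0,0,0,0],[0,0,0,0],[0,0,0,0],[0,0,0,0],[0,0,0,0],[0,0,0,0],[0,0,0,0]]], fingers=0)

```text
time_s: 31.8
position: [0.5159, 0.3605, 0.0675]
tcp_rot: [0.0, 0.719, 0.695, 0.001]
ft_force: [-0.3, -0.2, 4.3]
finger_gap: 0.456
gripper_force: 60.7
```

Call:
servo_tool(deltas=[[[0,0,-0.1,0],[0,0,-0.3,0],[0,0,-0.6,0],[0,0,-1.0,0],[0,0,-1.5,0],[0,0,-2.0,0],[0,0,-2.4,0],[0,0,-2.6,0],[0,0,-2.6,0]]])

```text
time_s: 32.7
position: [0.5158, 0.3608, 0.199]
tcp_rot: [0.0, 0.719, 0.695, 0.002]
ft_force: [0.2, 1.1, -2.4]
finger_gap: 0.457
gripper_force: 60.5
```

```bash
python3 go.py .42 .12 .198 88 .46 -.058 .198 88
```

```text
t 32.7 pos [0.5158 0.3608 0.199 ] yaw 88.0 gap 0.457 tilt -1.000 f [ 0.2  1.1 -2.4] q7 -1.04
[-4.88, -1.748, 0.003, 0.002] rows>=5
[-8.41, -0.825, -0.003, 0.002] rows>=8
```

Call:
servo_tool(deltas=[[[-0.3,-0.1,0,0],[-0.8,-0.3,0,0],[-1.5,-0.55,0,0],[-2.3,-0.85,0,0],[-3.1,-1.15,0,0],[-3.9,-1.45,0,0],[-4.7,-1.6,0,0],[-5.5,-1.5,0,0],[-6.2,-1.3,0,0],[-6.9,-1.0,0,0],[-7.5,-0.8,0,0],[-8.0,-0.6,0,0],[-8.3,-0.52,0,0],[-8.38,-0.49,0,0],[-8.38,-0.49,0.5,0],[-8.38,-0.49,1.0,0],[-8.38,-0.49,1.5,0],[-8.38,-0.49,1.85,0],[-8.38,-0.49,1.93,0],[-8.38,-0.49,1.93,0]]])

```text
time_s: 34.7
position: [0.4758, -0.0568, 0.0999]
tcp_rot: [-0.001, 0.719, 0.695, -0.0]
ft_force: [-0.5, -0.0, -0.3]
finger_gap: 0.46
gripper_force: 60.6
```

```bash
python3 go.py .4766 -.057 .0825 87.9
python3 - <<'E'
import cv2,numpy as np
from cell import camera
o=[]
for n,x,y,w,h in(("side",205,140,60,80),("top",282,150,66,80)):
    im=cv2.cvtColor(camera(n)["image"],cv2.COLOR_RGB2BGR); cv2.imwrite(f"pics/jar_{n}.png",im)
    o.append(cv2.resize(im[y:y+h,x:x+w],None,fx=6,fy=6,interpolation=cv2.INTER_CUBIC))
cv2.imwrite("pics/p5.png",np.hstack(o))
E
python3 asc.py top 155 215 282 345
```

```text
t 34.7 pos [ 0.4758 -0.0568  0.0999] yaw 88.1 gap 0.460 tilt -1.000 f [-0.5 -0.  -0.3] q7 -0.48
[-0.003, 0.018, 0.348, 0.025] rows>=0
155            bbbbbbbbbbbbbbbbbbbbbbbbbbbbbbbbbbbbbbbbbbbbbbbbbbbb
156           bbbbbbbbbbbbbbbbb-bbbbbbbbbbbbbbbbbbbbbbbbbbbbbbbbbbb
157           bbbbbbbbbbbbbbbbb-bbbbbbbbbbbbbbbbbbbbbbbbbbbbbbbbb-b
158           bbbbbbbbbbbbbbbbbbbbbbbbbbbbbbbbbbbbbbbbbbbbbbbbbbbbb
159          bbbbbbbbbbbbbbbbbbbbbbbbbbbbbbbbbbbbbbbbbbbbbbbbbbbbbb
160      -   bbbbbbbbbbbbbbbbbbbbbbbbbbbbbbbbbbbbbbbbbbbbbbbbbbbbbb
161      .- bbbbbbbbbbbbbbbbbbbb-bb-bbbbbbbbbbbbbbbbbbbbbbbbbbb-bbb
162         bbbbbbbbbbbbbbbbbbbbbbbbbbbbbbbbbbbbbbbbbbbbbbbbbb-bbbb
163        bbbbbbbbbbbbbbbbbbbbbbbbbbbbbbbbbbbbbbbbbbbbbbbbbbbbbbbb
164    -   bbbbbbbbbbbbbbbbbbbbbbbbbbbbbb-bbbbbbbbbbbbbbbbbbbbbbbbb
165        bbbbbbbbbbbbbbbbbbbbbbbbbbbb bbbbbbbbbbbbbbbbbbbbbbbbbbb
166       bbbbbbbbbbbbbbbbbbbbbbbbbbbbbbbbbb-bbbbbbbbbbbbbb bbbbbbb
167       bbbbbbbbbbbbbbbbbbbbbbbbbbbbbbbbbbbbbbbbb-bbbbbbbbbbbbbbb
168      -bbbbbbbbbbbbbbbbbbbbbbbbbbbbbbbbbbb bbbbbbbbbbbbbbbbbbbbb
169      bbbbb
[... 2413 characters left out ...]
bw..w.bybbbbybybybbb
205 bbbbbbbbbbbbbbbbbbbbbbbbbbbbbbbbb-bbbbbbbbby.w..w.bbyyybbyyyyb.
206 bbbbbbbbbbbbbbbbbbbbbbbbbbbbbbbbbbbbbbbbbbybb.w..w.bbybybbby-.w
207 bbbbbbbbbbbbbbbbbbbbbbbbbbbbbbbbbbbbbbybbbbbbb.w..w...bbbb-.w..
208 bbbbbbbbbbbbbbbbbbbbbbbbbbbbbbb-bbbybbbbybbbbbbbw...ww....ww...
209 bbbbbbbbbbbbbbbbbbbbbbbbbbbbb-bbbbbbbbbbbbbbbbbbb.ww.........ww
210 bbbbbbbbbbbbbbbbbbbbbbbbbbbbbbbbbybbbybbbbbbbbbbbbbb.wwwwwww..b
211 bbbbbbbbbbbbbbbbbbbbbbbbbbbbbb  bbbbbybybbybbbbbbbbbbbbbbbbbbbb
212 bbbbbbbbbbbbbbbbbbbbbbbbb-bbbb     bbbyyybbbbbbbbbbbbbbbbybbbbb
213 bbbbbbbbbbbbbbbbbbbbbbbb-bbb-        bbbyybybbbbbbbbybbbbbbbbbb
214 bbbbbbbbbbbbbbbbbbbbbbbbbbbbb          ybbbyybbbbbbbbbbbbbbbbbb
```

Run:
```python
import cv2
im=cv2.imread("pics/jar_side.png")[120:215,195:275]
cv2.imwrite("pics/p6.png",cv2.resize(im,None,fx=6,fy=6,interpolation=cv2.INTER_CUBIC))
```

```text
(no output)
```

View pics/p6.png

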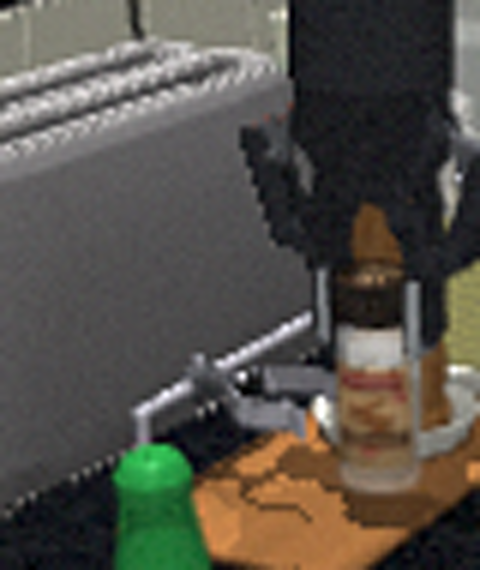

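The jar hangs upright in front of the clip; near lip at about (245.4,190.4), far lip partly hidden.

```bash
python3 - <<'E'
from h import *
np.set_printoptions(precision=1,suppress=True)
o=np.array([.5216,-.0587]);a=np.radians(-2.1);R=np.array([[np.cos(a),-np.sin(a)],[np.sin(a),np.cos(a)]])
for k in((-.024,.026),(-.024,-.026),(-.011,.017),(-.011,-.017),(.024,0)):
    X=[*(o+R@np.array(k)),.068];print(k,proj("top",X),proj("side",X))
X=[.4758,-.0568,.04];print("jar",proj("side",X),proj("side",[.4758,-.0568,.08]))
E
python3 - <<'E'
import cv2,numpy as np
im=cv2.imread("pics/top0.png");h=cv2.cvtColor(im,cv2.COLOR_BGR2HSV)
for v in range(160,200): print(v,''.join('#' if p[1]<60 and p[2]>120 else '+' if p[1]<90 and p[2]>70 else '.' if p[2]<100 else ' ' for p in h[v,290:330]))
s=cv2.cvtColor(cv2.imread("pics/side0.png"),cv2.COLOR_BGR2HSV)
for v in range(172,200): print(v,''.join('#' if p[1]<60 and p[2]>120 else '+' if p[1]<90 and p[2]>70 else '.' if p[2]<100 else ' ' for p in s[v,215:260]))
E
```

```text
(-0.024, 0.026) [298.  183.7] [247.1 189.8]
(-0.024, -0.026) [313.  189.9] [256.2 184.1]
(-0.011, 0.017) [302.2 181.5] [244.9 188.1]
(-0.011, -0.017) [312.  185.5] [250.9 184.4]
(0.024, 0) [311.4 174.7] [237.8 184.3]
jar [258.4 197.1] [258.1 184.3]
160 ..........++....................++++++++
161 ..........####..................#.++++++
162 ..........######+..............+..#.++++
163 ..........++#######............+....#.++
164 ..........++..+######+.+.+............#.
165 .........++#.....######+###.............
166 .........++#.......+##++####+...........
167 ........ #++..........+++++#++..........
168 ....... ##+#+ .........++++#+##+......+.
169 ....... ##+++   ......+++++++####+......
170 ......  ####+ .   ....#+#+...+######++..
171 +.....  #####  +.+ ++#++#......+######+.
172 .....     +    #+#++####+.........+#####
173 .....        ##+++....##+ ..........+###
174 ....         #++  ......+#+ ...........#
175 ....        #+      ......#    +........
176 ...        #.         ...+#+..   .......
177 ...        #             ++# ....   ....
178 ..         #              +#      .  
[... 1620 characters left out ...]
.+#.....+....++++#####+#####
186 ++...####++......+++++++...+....#############
187 +.+#####+.....+#..++##+++####...#############
188 ++####++....+#.+...+########### #############
189 +++##+.......+.....+########+## +############
190 ..+#+...............++######++#  ############
191 ..+##..................+++++++#  .###########
192 +.+##.....................   +#  .++#########
193 ...##.................. .         .+++#######
194 ..+      ...............           .++#######
195 +         ............              ..+++####
196            .........                      +++
197            ..... ..                          
198             ......                           
199             .....
```

Call:
servo_tool(deltas=[[[0,0,0.1,0],[0,0,0.2,0],[0,0,0.3,0],[0,0,0.35,0],[0,0,0.35,0],[0,0.1,0.35,0],[0,0.2,0.35,0],[0,0.3,0.35,0],[0,0.4,0.35,0],[0,0.5,0.35,0],[0,0.5,0.35,0]]])

```text
time_s: 35.95
position: [0.4995, -0.0579, 0.0821]
tcp_rot: [-0.002, 0.719, 0.695, -0.001]
ft_force: [-4.5, 2.2, -1.8]
finger_gap: 0.461
gripper_force: 60.7
```

Call:
servo_tool(deltas=[[[0,0.05,0,0],[0,0.1,0,0],[0,0.15,0,0],[0,0.2,0,0],[0,0.25,0,0],[0,0.3,0,0],[0,0.3,0,0]]])

```text
time_s: 36.65
position: [0.5146, -0.0581, 0.0822]
tcp_rot: [-0.002, 0.719, 0.695, -0.001]
ft_force: [-4.2, 2.4, -1.4]
finger_gap: 0.464
gripper_force: 60.7
```

Call:
servo_tool(deltas=[[[0,0.05,0,0],[0,0.1,0,0],[0,0.14,0,0],[0,0.18,0,0],[0,0.18,0,0]]])

```text
time_s: 37.15
position: [0.5251, -0.0578, 0.0833]
tcp_rot: [-0.001, 0.719, 0.695, 0.0]
ft_force: [-4.8, 5.4, 2.5]
finger_gap: 0.461
gripper_force: 61.2
```

Call:
servo_tool(deltas=[[[0.02,0.04,0,0],[0.04,0.07,0,0],[0.04,0.1,0,0],[0.04,0.1,0,0]]])

```text
time_s: 37.55
position: [0.5253, -0.0574, 0.083]
tcp_rot: [-0.003, 0.719, 0.695, -0.005]
ft_force: [-11.0, 4.0, 8.5]
finger_gap: 0.46
gripper_force: 61.7
```

Call:
servo_tool(deltas=[[[0,-0.08,0,0],[0,-0.08,0,0],[0,-0.08,0,0],[0,-0.08,0,0],[0,-0.08,0,0],[0,-0.08,-0.1,0],[0,-0.08,-0.5,0],[0,-0.08,-1.0,0],[0,-0.08,-1.6,0],[0,-0.08,-2.2,0],[0,-0.08,-2.8,0],[0,-0.08,-3.2,0],[0,-0.08,-3.2,0],[0,-0.08,-3.2,0]]], fingers=0.75)

```text
time_s: 38.95
position: [0.5262, -0.0577, 0.2428]
tcp_rot: [0.0, 0.719, 0.695, -0.0]
ft_force: [0.7, 0.5, -0.5]
finger_gap: 0.751
gripper_force: 0.0
```

```bash
python3 go.py .40 .18 .3 88 .521 -.262 .30 88; python3 asc.py side 165 212 225 275
python3 - <<'E'
from h import *
np.set_printoptions(precision=1,suppress=True)
for z in(.12,.09,.0155):print(proj("side",[.5245,-.0582,z]),proj("top",[.5245,-.0582,z]))
E
```

```text
t 39.0 pos [ 0.5262 -0.0577  0.2428] yaw 88.0 gap 0.751 tilt -1.000 f [ 0.7  0.5 -0.5] q7 -0.31
[4.663, -2.687, -1.146, 0.001] rows>=6
[-4.088, 0.039, -1.142, 0.001] rows>=4
165 ----------------------------  bbybbbbbbyby........
166 ----------------------------  ybbbbbbyybb-........
167 -------------- bbbb-b  -----  bbybbbbybbby........
168 ----------- -byyyyyyyyb--- -.-ybbbbbybbbby........
169 -----------bbbbybbbyybbb -...-bbbbbbbbbyby........
170 ----------- ybbbbybbbbyy ..--bbybbbbbbbybb........
171 -----------              .-- bbbbbbbbyybbb........
172 -----------              --- bbbbbyybbbbbby.......
173 -----------               -  ybbbbbbbbbybby.......
174 -----------       y      -   bbbbbbbbbbbbyb.......
175 -----------                 bbbbybbbbbbbbbby......
176 -----------                 bbbbybbbbbyybbbb......
177 -----------.-    yg  ---    bbbbybbbbbbbbbbb......
178 -------- -ww............-   bbbbbbybbbbbbbbby.....
179 ---.-- -www..............   bbybbbbybbbbbbbby.....
180 --..--www.--.....ww.....-   bbbbybbbybbbybbby.....
181 ------...---......ww.....   ybbbbbbbybbbbb
[... 1042 characters left out ...]
bbbbbbbbbbb
201 ggybbbbbbbbbb.............bbbbbbbbbbbbbbbbbbbbbbb 
202 ggybbbbbbbbbb............bbbbbbbbbbbbbbbbbbbbbyb  
203 ggybbbbbbbbbb-.........-bbbbbbbbbbbbbbbbbbbbbbb   
204 ggybbbbbbbbbbbbb-----bbbbbbbbbbbbbbbbbbbbbbbby    
205 gggbbbbbbbbbbbbbbbbbbybbbbbbbbbbbbbbbbbbbbbb      
206 gggybbbbbbbbbbbbbbbbbbbbbbbbbbbbbbbbbbbbbbb       
207 gggybbbbbbbbbbbbbbbbbbbbbbbbbbbbbbbbbbbbb         
208 gggybbbbbbbbbbbbbbbbbbbbbbbbbbbbbbbbbbbb          
209 ggggbbbbbbbbbbbbbbbbbbbbbbbbbbbbbbbbbbb           
210 ggggybbbbbbbbbbbbbbbbbbbbbbbbbbbbbbbb             
211 ggggybbbbbbbbbbbbbbbbbbbbbbbbbbbbbbb              
[243.1 168.6] [309.8 172.1]
[243.5 178.4] [309.1 176.7]
[244.4 201.9] [307.6 187.3]
```

Call:
servo_tool(deltas=[[[0.5,-0.3,-0.5,0],[1.2,-0.7,-1.0,0],[2.0,-1.2,-1.1,0],[2.8,-1.6,-1.1,0],[3.6,-2.1,-1.1,0],[4.3,-2.5,-1.1,0],[4.7,-2.7,-1.1,0],[4.7,-2.7,-1.1,0],[4.7,-2.7,-1.1,0]]])

```text
time_s: 39.9
position: [0.3993, 0.1813, 0.2968]
tcp_rot: [-0.0, 0.719, 0.695, -0.001]
ft_force: [0.2, 0.0, 0.2]
finger_gap: 0.75
gripper_force: 0.0
```

Run:
```python
import cv2,numpy as np
from cell import camera
for n in("top","side"): cv2.imwrite(f"pics/f_{n}.png",cv2.cvtColor(camera(n)["image"],cv2.COLOR_RGB2BGR))
a=cv2.imread("pics/full_t1.png").astype(int);b=cv2.imread("pics/f_top.png").astype(int);d=np.abs(a-b).max(2)
print("    "+''.join(str((u//10)%10) if u%10==0 else ' ' for u in range(345,400)))
for v in range(163,228): print(v,''.join('#' if x>60 else '+' if x>30 else '.' if x>15 else ' ' for x in d[v,345:400]))
a=cv2.imread("pics/side0.png").astype(int);b=cv2.imread("pics/f_side.png").astype(int);d=np.abs(a-b).max(2)
print("    "+''.join(str((u//10)%10) if u%10==0 else ' ' for u in range(255,300)))
for v in range(98,188,2): print("%3d"%v,''.join('#' if x>60 else '+' if x>30 else '.' if x>15 else ' ' for x in d[v,255:300]))
```

```text
5         6         7         8         9         
163                                                        
164                                                        
165                                     +..+               
166                                  .+######+             
167                                  +########+            
168                                  ##########+           
169                                 ############.          
170                                 #############          
171                                 #############          
172 .                              ##############          
173 ##.                        +#+.++###########+          
174 ###                       ####++++##########           
175 ####                     +####+++++########+           
176 #### .                   #####+++++++#####+.   .       
177 ####+ .                 +####+.#+++++++#+#.            
178 #####.                  #####+++#++++++++++#           
179 ##+##.       .          #####++++++#+++.++##           
180 #####.                 +#
[... 4446 characters left out ...]
    
160 ++++++.. .++####++  ######++#+##########+    
162 +++++#+#####++   .++######+##+##########+    
164 ###+######++++++########++.##+###########    
166 +#####+##++#############+++##+##########     
168 ##+##########################+##########.    
170 ######################++#####+###########    
172 ################++.+++++++++#+++.+++++++.    
174 #############################+               
176 ##############################               
178 ##############################               
180 ####+########################                
182 .++.+#####++### .+.    .###                  
184 .#############.                              
186 ###############.                        .
```

```bash
cat > fit2.py <<'E'
from h import *
import cv2
from scipy.optimize import least_squares
Z=.016
th=np.linspace(0,2*np.pi,64,endpoint=False)
c=np.c_[np.cos(th),np.sin(th)]; r=.0095; sq=np.sign(c)*(.029-r)+r*c
def hull(n,p):
    f=p[:2]/1e3;k=p[2:4]/1e3;a=np.radians(p[4]);R=np.array([[np.cos(a),-np.sin(a)],[np.sin(a),np.cos(a)]])
    P=[proj(n,[*(f+(k-f)*h/.268+R@q),Z+h]) for h in(0,.1,.195) for q in sq]
    return cv2.convexHull(np.float32(P))
top=[(368.3,180),(366,185),(364.7,190),(363,195),(361,200),(359,205),(357.2,210),(356.5,213),(358,215),(359.5,216),(361,217),(363.5,218),(368,219),(389,180.5),(387.3,185),(386.7,190),(385.5,193),(382.5,199)]
side=[(263.7,124),(263.8,130),(263.8,136),(283.6,130),(284.6,140),(284.8,150),(284.6,176)]
def res(p,b):
    e=[cv2.pointPolygonTest(hull("top",p),q,True) for q in top]
    e+=[cv2.pointPolygonTest(hull("side",p),(u+b,v),True) for u,v in side]
    ct=np.array([*p[2:4]/1e3,Z+.268])
    e+=list(proj("top",ct)-[383.2,170.5])+list((proj("side",ct)-[274+b,102])*[1,.5])
    return np.array(e+[(p[4]+2)*.2])
for b in(0,.6):
  for y0 in(-5,0):
    s=least_squares(res,[515,-268,520,-262,y0],args=(b,),diff_step=1e-3,loss="soft_l1")
    print(b,s.x.round(1),round(s.cost,2)); 
print(s.fun.round(1))
E
python3 fit2.py
```

```text
0 [ 522.1 -265.2  521.2 -262.2    1.9] 2.4
0 [ 522.1 -265.2  521.2 -262.2    1.9] 2.4
0.6 [ 521.4 -265.3  519.5 -262.3    1.5] 2.25
0.6 [ 521.4 -265.3  519.5 -262.3    1.6] 2.25
[ 0.2 -0.3  0.2  0.3  0.1 -0.2 -0.2  0.   0.6  0.2 -0.2 -0.4  0.2  0.5
  0.7 -0.3 -0.2  0.1 -0.   0.6  0.5  1.2  0.1 -0.2 -0.2 -0.3  0.  -0.
 -0.7  0.7]
```

```bash
python3 -c "
from cell import order;print(order.hand_in())"
```

```text
the job is handed in; nothing more can be done
None
```

The job is handed in: the salt shaker, pepper mill and oil bottle were set upright in their dishes and the spice jar is pressed home in the clip. My measurements put all four within tolerance, though `hand_in()` returned no verdict. The oil bottle is the least certain, at about 4 mm off its dish centre by my best estimate and up to 9 mm by the raw camera reading, against the 10 mm limit.

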